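Show the long microscope objective to the inspection camera

TASK

The longest of the three microscope objectives on the rest is due for inspection: first shut the lid of the objective case fully, so that no dust falls in, then pick that objective out of the rest and show it to the inspection camera. Hold it in the air with its tapered front end pointing straight back into the camera's lens, centred on the line of sight, with 60 mm between the two lens faces, never letting it bump the camera; finish while still holding it there, still. Leave the other objectives and the loose things on the table where they are.

Things in the scene. Friction and masses are not known exactly. Their poses are not given: they have to be found in the camera images.
- lid (a joint): angle of the case's lid in rad: 0 shut, flat on the rim; grows as it opens; 1.57 stands upright; starts at 1.2 to 1.75. The hinge is stiff (about 0.12 N m of friction): the lid stays where it is left and must be pushed all the way down, from its outer face (the face turned away from the robot while it stands open)
- lid_hinge (a point): middle of the lid's hinge line, on the far rim of the case, 55.5 mm above the table. It turns with the lid; the hinge line is its own y axis. The lid is a plain grey plate 130 mm from hinge to free edge, 180 mm along the hinge, 6 mm thick, with a 12 mm thumb tab standing out at the middle of the free edge
- lid_edge (a point): middle of the lid's free edge, on its outer (upper when shut) face, 130 mm from the hinge
- case: grey open-topped plastic case, 130 (x) by 180 (y) by 55 mm high, fixed to the table, two spare objectives standing inside below the rim. Origin at the centre of its underside; its x axis points from the front (robot side) to the hinge side, the hinge lies at x = 65 mm
- rest: objective rest fixed to the table: dark steel base plate 60 by 230 by 10 mm with three narrow black V saddles (26 mm wide, 36 mm long, open at the sides) 76 mm apart along its y axis, each carrying one objective lying level along the rest's x axis. Origin at the centre of the underside
- objective_long: the part to show: 92 mm overall, 140 to 280 g: aluminium barrel 30 mm across and 60 mm long, a steel nose tapering over 26 mm to a flat front 12 mm across, behind it a 6 mm thread 20 mm across. Origin on the axis at the middle of the barrel (50 mm above the table as it lies); its x axis runs along the axis and out of the tapered front
- objective_front (a point): centre of the long objective's front lens face, on the tapered end, 56 mm from the barrel's middle
- camera_head: the inspection camera, fixed on a stand 330 mm high: black lens barrel 38 mm across and 45 mm long, white box behind. Origin at the centre of the lens front face, 240 mm above the table. It looks along its own -x, to the robot side and 30 degrees down; +x points back into it. Rightly shown, the objective has its x axis along this x axis (30 degrees up), front face at x = -60 mm, y = z = 0
- objective_mid: a like objective, 64 mm overall (barrel 40 mm long, 30 mm diameter), to be left in the rest; origin on its axis at the middle of the barrel
- objective_short: a like objective, 47 mm overall (barrel 28 mm long, 30 mm diameter), to be left in the rest; origin on its axis at the middle of the barrel
- oil_bottle: small amber bottle, 28 mm diameter, 65 mm high, to be left alone; origin under its centre
- slide_box: closed white slide box 85 by 50 by 30 mm, to be left alone; origin under its centre
- screwdriver: screwdriver 150 mm long, 26 mm thick handle, lying on the table, to be left alone; origin under its middle
- collar: dark steel collar ring, 40 mm diameter, 14 mm high, to be left alone; origin under its centre
- post: steel optics post on a round foot, 40 mm diameter, 52 mm high, to be left alone; origin under its centre
Not all that is in view belongs to the job. Several things have the shape of the case; the one meant has the colours described above.

How it is judged:
By the outcome, as a careful person would: the job done as asked, in the order asked, and still so for the second after the job is handed in, while the arm keeps its last pose, push and grip.
It also fails if it takes over 51 s, if anything falls off the work surface, if the arm or the gripper's body presses on something with over 40 N, if the wrist force passes 120 N, or if a joint passes its speed limit or range.

ROBOT

A 6-joint arm with a two-finger parallel gripper is mounted at the origin on the work surface. World frame = base frame: x ahead of the robot, y to its left, z up, the work surface at z = 0. Lengths are in m, angles in rad, forces in N, time in s.
With the tool pointing down it reaches from about 0.35 to 0.775 m from the base axis. Payload 5.5 kg.
Tool frame: the origin (TCP) lies at the very end of the fingers, on their centre line; the grasp point (between the pads) lies 19 mm behind it; x points along the fingers, y is the direction in which the jaws open and shut, and the axes are right-handed (so a half turn about x gives the same grasp; the last joint's range is limited). The gripper opens to 85 mm and grips with 20 to 120 N. Pads are 22 mm wide; open, the fingers measure 114 mm over their backs; the gripper's body (76 mm by 85 mm) begins 54 mm behind the grasp point. The pads swing forward as they close: fully open they stand 13 mm farther back than shut.
Start: joints at [1.193, 0.313, 0.046, 1.304, 0, 1.431], TCP at [0.135, 0.559, 0.231] pointing down, gripper open.
Joint ranges: [-2.76, 2.76], [-0.86, 1.69], [-1.03, 1.26], [-2.2, 2.34], [-1.47, 1.5], [-3.14, 3.14]. Speed limits (rad/s): [2.57, 2.57, 3.14, 3.14, 3.14, 3.14].

INTERFACE

Orientations are given as a unit quaternion [w, x, y, z].
In Python, from workcell import env gives the robot as it stands.
- The arm moves only by the tool servo_tool, never from a script. Its argument "increments" is a list of rows, each an object with "offset": the shift along the tool's x, y, z in cm, a list of three; "yaw": the turn about the tool's x in degrees. In form: [{"offset": [x, y, z], "yaw": yaw}, ...]. A call has exactly 8 rows; each row is the pose to reach, as a shift and turn from the pose commanded when the call began, along the tool's axes at that moment; what a row does not reach only later rows make up. A row lasts 1/10 s, in which the tool goes at most 50 mm and 8.59 degrees, less where a joint would pass 70% of its speed; a pose out of reach is approached as far as the arm can. A call with a gripper value outside its range is refused whole. "claw" is the opening, from 0 (shut) to 1 (fully open), set as the call begins (left out, the last holds). The fingers move at their own pace and stop on an object; "force" is the grip in N (left out, the last holds). Time passes only in rows, so rows that repeat a pose let the fingers close, or fill a call up. It gives the time, the measured TCP pose, the force and the opening at its end, in the units of the state.
- env.get_state(): the state, without advancing time (a new reading comes with each control period).
- env.read_camera(name): name is "scene" or "top" or "wrist"; returns (picture, depth): 480x640x3 uint8, red, green, blue; 480x640 float32, m along the optical axis (not along the pixel's ray), 0 where there is no reading.
- env.camera_model(name): a dict with "vertical_fov" (degrees; the focal length in pixels is half the picture's height over the tangent of half this angle, whatever the lens; pixels are square), "cx", "cy" (the principal point, pixels), "D" ([k1, k2, p1, p2, k3] as OpenCV has them; the pictures are not rectified), "world_from_camera" (4x4, takes a point from camera to world coordinates). Camera axes: x right, y up, looking along -z (the intrinsics and any distortion apply to the point x, -y, -z); pixel columns grow to the right and rows downward; lengths in m; the calibration is good to about 2 mm. A picture is of the moment at which its call begins: read the wrist's pose just before it. camera_model takes no time and is no camera call; for the wrist camera it gives the pose at the moment of the call.
- env.hand_in(): hands the job in, once; it reports no verdict.
The state is a dict: "clock": time; "joint_pos": joint angles; "qvel": joint speeds; "tau": joint torques, N m; "tcp_pos": TCP position; "orientation": TCP orientation; "wrist_force": force on the tool from outside, world axes, zero at the start; "ft_torque": the same for the moment, N m; "finger_gap": finger opening in m.
Only numpy, scipy, OpenCV 4.12 (cv2) and the standard library are available. Lean on these libraries where they do the work, as an engineer would, in place of code of your own. Each camera call takes 0.05 s, during which the arm holds its last target.

## Working session

There is one attempt and no reset: what is moved stays moved. The work goes in short steps, Python scripts to look and compute and a tool call to move; the robot and the scene stay as the last step left them, time stands still between calls to the robot, and variables do not carry over. Pictures are saved under pics/ and viewed, and the job is handed in when it is done.

Besides the shell and the picture viewer there is one more tool, called after "Call:" as name([rows], argument=value, ...), one row to a line, values as JSON. servo_tool: Moves the arm, as the interface text tells. Its arguments: {"type":"object","properties":{"increments":{"type":"array","items":{"type":"object","properties":{"offset":{"type":"array","items":{"type":"number"}},"yaw":{"type":"number"}}}},"claw":{"type":"number"},"force":{"type":"number"}},"required":["increments"]}

```bash
ls -la; mkdir -p pics; cat > h.py <<'E'
import numpy as np, cv2
from workcell import env
from scipy.spatial.transform import Rotation as R
def Rq(q): return R.from_quat([q[1],q[2],q[3],q[0]])
def K(m):
    f=240/np.tan(np.radians(m['vertical_fov'])/2)
    return np.array([[f,0,m['cx']],[0,f,m['cy']],[0,0,1.]])
def rays(m,uv):
    p=cv2.undistortPoints(np.array(uv,float).reshape(-1,1,2),K(m),np.array(m['D'],float)).reshape(-1,2)
    T=np.array(m['world_from_camera']); d=np.c_[p[:,0],-p[:,1],-np.ones(len(p))]@T[:3,:3].T
    return T[:3,3],d
def onplane(m,uv,z):
    o,d=rays(m,uv); s=(z-o[2])/d[:,2]; return o+d*s[:,None]
def atdepth(m,uv,dep):
    o,d=rays(m,uv); return o+d*np.array(dep).reshape(-1,1)
def proj(m,P):
    T=np.array(m['world_from_camera']); c=(np.atleast_2d(P)-T[:3,3])@T[:3,:3]
    c=c*np.array([1,-1,-1]); 
    return cv2.projectPoints(c.reshape(-1,1,3),np.zeros(3),np.zeros(3),K(m),np.array(m['D'],float))[0].reshape(-1,2)
def cloud(m,dep):
    v,u=np.mgrid[0:480,0:640]; P=atdepth(m,np.c_[u.ravel(),v.ravel()],dep.ravel()).reshape(480,640,3); P[dep<=0]=np.nan; return P
E
python3 - <<'E'
from h import *
import pickle
s=env.get_state(); print(s); print(Rq(s['orientation']).as_matrix().round(3))
for n in ['scene','top','wrist']:
    m=env.camera_model(n); print(n,m)
    im,d=env.read_camera(n); cv2.imwrite(f'pics/{n}0.png',im[...,::-1]); pickle.dump((im,d,m),open(f'{n}0.pkl','wb'))
E
```

```text
total 12
drwxr-xr-x  3 agent agent 4096 Dec  6 11:30 .
drwxr-xr-x 23 root  root  4096 Dec  6 11:30 ..
drwxr-xr-x  2 agent agent 4096 Dec  6 11:30 pics
{'clock': 0.0, 'joint_pos': array([1.19338986e+00, 3.14019121e-01, 4.49587213e-02, 1.30361546e+00,
       4.32164521e-06, 1.43116627e+00]), 'qvel': array([ 8.50230098e-05, -4.70219117e-04, -1.04571547e-03,  1.10032435e-03,
       -9.40722557e-04,  2.36439367e-04]), 'tau': array([-1.27531825e-03, -4.80625212e+01,  2.98534745e+01,  1.92893978e-02,
       -2.72779052e-04,  4.75993048e-06]), 'tcp_pos': array([0.1352653 , 0.55832056, 0.23038996]), 'orientation': array([ 0.70194373,  0.08322668,  0.70228645, -0.08451077]), 'wrist_force': array([-1.16557595, -0.07235574,  0.01997694]), 'ft_torque': array([ 0.00185174, -0.03125788, -0.01373596]), 'finger_gap': 0.08566725343227029}
[[-0.001  0.236  0.972]
 [-0.002  0.972 -0.236]
 [-1.    -0.002 -0.   ]]
scene {'vertical_fov': 55.322111075509106, 'cx': 319.20467220767097, 'cy': 233.55373805389087, 'D': array([-0.0923347,  0.       ,  0.       ,  0.       ,  0.       ]), 'world_from_camera': arra
[... 412 characters left out ...]
d_from_camera': array([[-0.00202668,  0.99669464, -0.0812138 ,  0.43002858],
       [-0.99968542, -0.00404962, -0.02475182,  0.0545284 ],
       [-0.02499889,  0.08113809,  0.99638931,  1.30244588],
       [ 0.        ,  0.        ,  0.        ,  1.        ]])}
wrist {'vertical_fov': 70.60318805125837, 'cx': 314.7761607301848, 'cy': 237.39926025899481, 'D': array([-0.03898511,  0.        ,  0.        ,  0.        ,  0.        ]), 'world_from_camera': array([[ 0.23494746, -0.93548313, -0.26395266,  0.06949311],
       [ 0.97200665,  0.2256544 ,  0.06544586,  0.57578563],
       [-0.00166142, -0.27194008,  0.96231275,  0.37233674],
       [ 0.        ,  0.        ,  0.        ,  1.        ]])}
```

View pics/scene0.png

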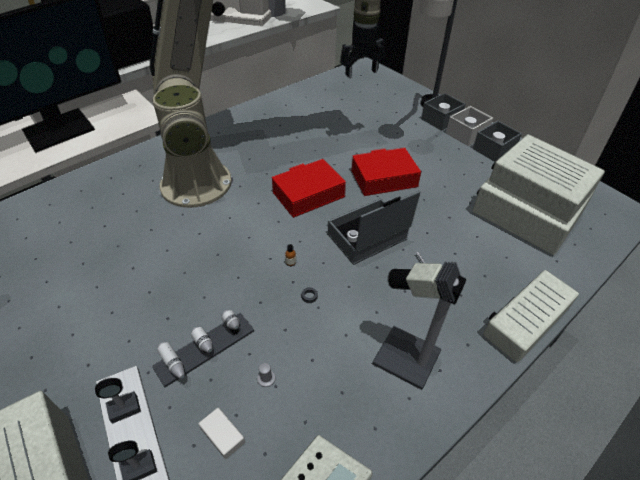

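View pics/top0.png

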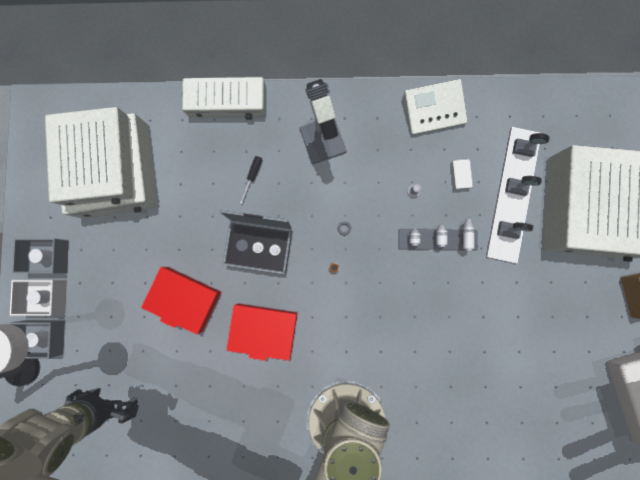

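View pics/wrist0.png

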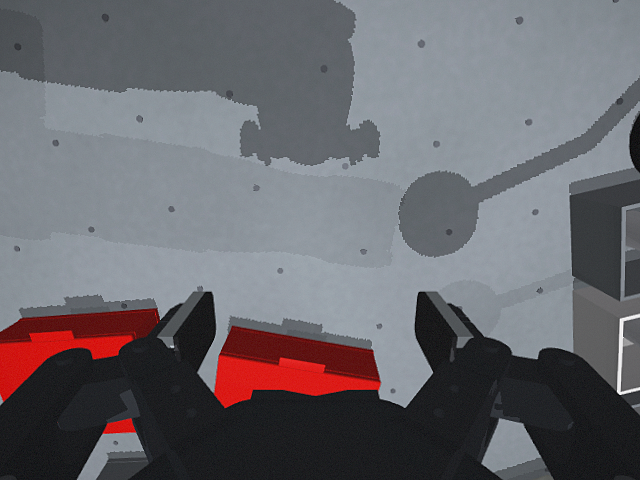

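```bash
python3 - <<'E'
from h import *
import pickle
im,d,m=pickle.load(open('top0.pkl','rb'))
P=cloud(m,d)
# table check
print('table z', np.nanmedian(P[350:400,180:280,2]))
# crops enlarged
def crop(im,x0,x1,y0,y1,k,f): cv2.imwrite(f,cv2.resize(im[y0:y1,x0:x1,::-1],None,fx=k,fy=k,interpolation=cv2.INTER_CUBIC))
crop(im,390,490,200,280,7,'pics/top_rest.png')
crop(im,210,350,70,290,2.7,'pics/top_case.png')
im2,d2,m2=pickle.load(open('scene0.pkl','rb'))
crop(im2,320,480,180,390,2.8,'pics/sc_case.png')
crop(im2,140,300,300,400,5,'pics/sc_rest.png')
for n,(u,v) in dict(lens=(322,125),long=(469,235),longn=(469,222),mid=(441,238),short=(415,238),lidtop=(255,216),lidm=(255,224)).items(): print(n,P[v,u].round(4))
P2=cloud(m2,d2)
for n,(u,v) in dict(lens=(398,278),lid=(390,225),long=(172,357)).items(): print('s',n,P2[v,u].round(4))
E
```

```text
table z 0.0015094646209332652
lens [0.7834 0.0649 0.2715]
long [ 0.5322 -0.3454  0.0672]
longn [ 0.5696 -0.3483  0.0617]
mid [ 0.5241 -0.2671  0.0664]
short [ 0.5244 -0.194   0.0669]
lidtop [0.5727 0.2379 0.1948]
lidm [0.5732 0.2694 0.0035]
s lens [0.7828 0.0356 0.2641]
s lid [0.5773 0.2558 0.103 ]
s long [ 0.542  -0.3445  0.0667]
```

View pics/top_rest.png

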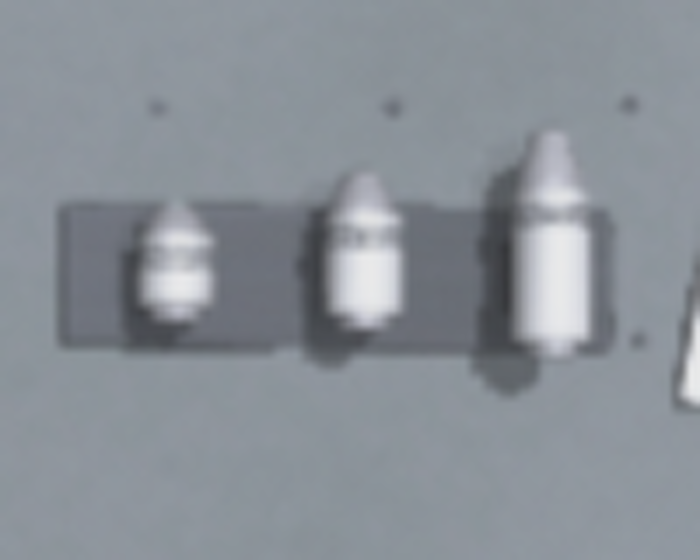

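View pics/top_case.png

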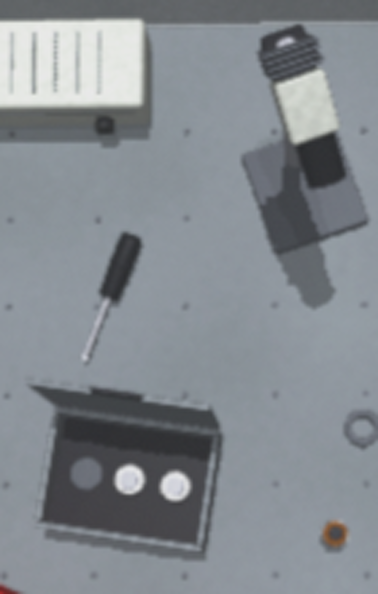

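View pics/sc_case.png

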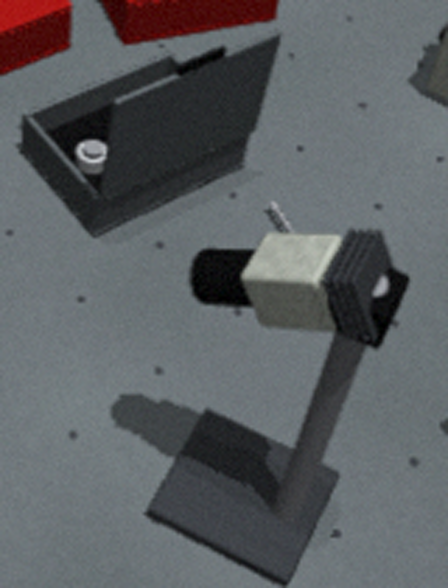

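View pics/sc_rest.png

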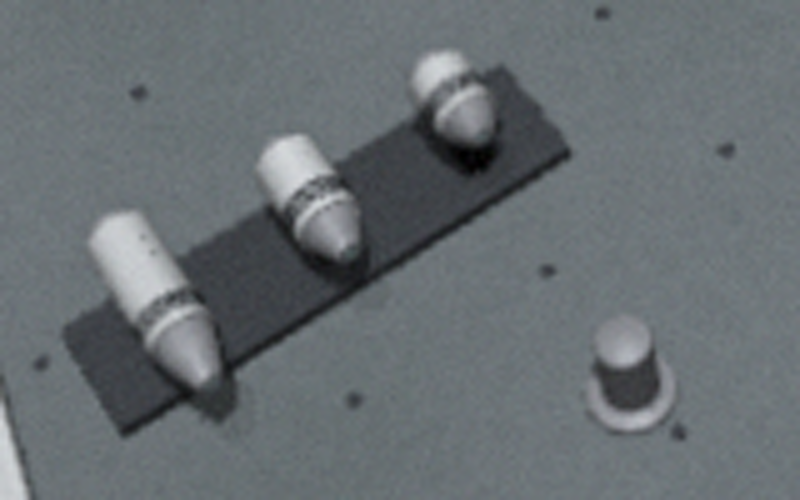

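```bash
cat > meas.py <<'E'
from h import *
import pickle
from scipy.optimize import least_squares
def axis_fit(P,r,pitch,x0):
    # cylinder with known pitch: params cx,cy at ref z0, az ; 
    def res(p):
        u=np.array([np.cos(pitch)*np.cos(p[3]),np.cos(pitch)*np.sin(p[3]),np.sin(pitch)])
        w=P-p[:3]; return np.linalg.norm(w-np.outer(w@u,u),axis=1)-r
    return res
E
python3 - <<'E'
from meas import *
D={n:pickle.load(open(n+'0.pkl','rb')) for n in('top','scene')}
C={n:cloud(D[n][2],D[n][1]) for n in D}
# camera head points
for n in D:
    P=C[n]; im=D[n][0].astype(int)
    M=(P[...,2]>0.2)&(P[...,2]<0.36)&(P[...,0]>0.68)&(P[...,0]<0.95)&(abs(P[...,1]-0.06)<0.12)
    v,u=np.where(M); print(n,M.sum(),u.min(),u.max(),v.min(),v.max())
    dark=M&(im.sum(2)<150); white=M&(im.sum(2)>330)
    for k,Q in(('dark',dark),('white',white)):
        X=P[Q]; print(k,len(X),X.min(0).round(3),X.max(0).round(3),np.median(X,0).round(3))
        pickle.dump(X,open(f'{n}_{k}.pkl','wb'))
# table normal each view
for n in D:
    P=C[n]; M=(abs(P[...,2])<0.01)&(P[...,0]>0.3)&(P[...,0]<0.9)&(abs(P[...,1])<0.4)
    X=P[M];A=np.c_[X[:,:2],np.ones(len(X))];print(n,'table',np.linalg.lstsq(A,X[:,2],rcond=None)[0].round(4))
# lid
for n in D:
    P=C[n]; M=(P[...,2]>0.075)&(P[...,2]<0.21)&(P[...,0]>0.5)&(P[...,0]<0.68)&(P[...,1]>0.1)&(P[...,1]<0.4)
    X=P[M]; c=X.mean(0); s=np.linalg.svd(X-c)[2][2]; print(n,'lid',M.sum(),c.round(4),s.round(4),(abs((X-c)@s)).mean().round(4),X.min(0).round(3),X.max(0).round(3))
E
```

```text
top 1140 305 337 79 139
dark 134 [0.756 0.031 0.251] [0.796 0.067 0.279] [0.775 0.053 0.266]
white 515 [0.784 0.034 0.26 ] [0.876 0.106 0.323] [0.816 0.065 0.297]
scene 2421 388 465 262 318
dark 1102 [0.757 0.024 0.201] [0.888 0.101 0.325] [0.86  0.057 0.286]
white 515 [0.787 0.033 0.28 ] [0.873 0.088 0.309] [0.819 0.06  0.298]
top table [-0.002  -0.0014  0.0019]
scene table [-0.0011 -0.0009  0.0004]
top lid 541 [0.57   0.2441 0.1488] [-0.9866  0.1477  0.0695] 0.001 [0.553 0.157 0.075] [0.588 0.335 0.201]
scene lid 1758 [0.5765 0.2405 0.1366] [-0.9891  0.1426  0.037 ] 0.0011 [0.555 0.155 0.075] [0.592 0.335 0.198]
```

```bash
python3 - <<'E'
from meas import *
D={n:pickle.load(open(n+'0.pkl','rb')) for n in('top','scene')}
C={n:cloud(D[n][2],D[n][1]) for n in D}
az=np.radians(-8.3); ex=np.array([np.cos(az),np.sin(az),0]); ey=np.array([-np.sin(az),np.cos(az),0])
for n in D:
    P=C[n]; M=(P[...,2]>0.075)&(P[...,2]<0.21)&(P[...,0]>0.5)&(P[...,0]<0.68)&(P[...,1]>0.1)&(P[...,1]<0.4)
    X=P[M]; s=X@ey; print(n,'lid y range',np.percentile(s,[0.5,2,98,99.5]).round(4),'x',np.percentile(X@ex,[1,50,99]).round(4),'ztop',np.percentile(X[:,2],[95,98,99.5]).round(3))
    a=X[X[:,2]>0.187]; print(' tab?',len(a),(a@ey).min() if len(a) else 0,(a@ey).max() if len(a) else 0)
    # rim
    M=(P[...,2]>0.045)&(P[...,2]<0.066)&(P[...,0]>0.38)&(P[...,0]<0.6)&(P[...,1]>0.1)&(P[...,1]<0.38)
    X=P[M]; print(' rim',len(X),np.percentile(X@ey,[1,99]).round(4),np.percentile(X@ex,[1,99]).round(4),np.median(X[:,2]).round(4))
# objectives
for n in D:
    P=C[n]
    for nm,y0 in(('long',-.345),('mid',-.267),('short',-.194)):
        M=(P[...,2]>0.03)&(P[...,2]<0.075)&(abs(P[...,1]-y0)<0.03)&(abs(P[...,0]-.53)<.09)
        X=P[M]; print(n,nm,len(X),X.min(0).round(4),X.max(0).round(4))
        T=X[X[:,2]>0.062]; 
        r=least_squares(axis_fit(T,0.015,0,0),[.53,y0,.05,0]) if 0 else None
        def res(p):
            u=np.array([np.cos(p[2]),np.sin(p[2]),0]); w=T-np.array([.53,p[0],p[1]]); return np.linalg.norm(w-np.outer(w@u,u),axis=1)-.015
        r=least_squares(res,[y0,.05,0],loss='soft_l1',f_scale=.002); print('   fit y,z,az',r.x.round(4),np.degrees(r.x[2]).round(2),'rms',np.sqrt((res(r.x)**2).mean()).round(4),'x',np.percentile(T[:,0],[1,99]).round(4))
# lens
X=np.vstack([pickle.load(open('top_dark.pkl','rb')),pickle.load(open('scene_dark.pkl','rb'))])
for sel in ('both','top','scene'):
    X=np.vstack([pickle.load(open(q+'_dark.pkl','rb')) for q in (('top','scene') if sel=='both' else (sel,))])
    X=X[X[:,0]<0.793]
    def res(p,X=X):
        u=np.array([np.cos(np.pi/6)*np.cos(p[2]),np.cos(np.pi/6)*np.sin(p[2]),.5]); w=X-np.array([.77,p[0],p[1]]); return np.linalg.norm(w-np.outer(w@u,u),axis=1)-.019
    r=least_squares(res,[.055,.25,.2],loss='soft_l1',f_scale=.002); p=r.x
    u=np.array([np.cos(np.pi/6)*np.cos(p[2]),np.cos(np.pi/6)*np.sin(p[2]),.5]);
    O=np.array([.77,p[0],p[1]]); O240=O+u*(.24-O[2])/.5
    print(sel,len(X),p.round(4),np.degrees(p[2]).round(1),'rms',np.sqrt((res(p)**2).mean()).round(4),'lens at z=.24',O240.round(4),'along axis min',np.percentile((X-O240)@u,[0,1,3]).round(4))
for sel in('top','scene'):
    X=pickle.load(open(sel+'_white.pkl','rb')); c=X.mean(0); 
    X=X[X[:,2]>np.median(X[:,2])-.03]; print(sel,'white pca',np.linalg.svd(X-X.mean(0))[2].round(3))
E
```

```text
top lid y range [0.2364 0.2385 0.4115 0.4139] x [0.5242 0.5284 0.5355] ztop [0.195 0.197 0.2  ]
 tab? 70 0.2406202339282785 0.4089100915666132
 rim 542 [0.2366 0.4159] [0.3937 0.5241] 0.0547
scene lid y range [0.2364 0.2381 0.4105 0.4142] x [0.5312 0.5358 0.5395] ztop [0.186 0.193 0.195]
 tab? 67 0.25080695549452314 0.37903933171085236
 rim 510 [0.2358 0.4143] [0.3958 0.5342] 0.0536
top long 318 [ 0.4902 -0.3606  0.034 ] [ 0.5795 -0.3313  0.0731]
   fit y,z,az [-0.3464  0.0512 -0.0035] -0.2 rms 0.0019 x [0.493  0.5694]
top mid 215 [ 0.5001 -0.2844  0.0405] [ 0.5623 -0.255   0.0727]
   fit y,z,az [-0.2702  0.0514  0.0042] 0.24 rms 0.0021 x [0.5022 0.5527]
top short 161 [ 0.5049 -0.2075  0.0345] [ 0.5512 -0.1792  0.0684]
   fit y,z,az [-0.1958  0.0509 -0.1089] -6.24 rms 0.0016 x [0.5071 0.5446]
scene long 523 [ 0.4895 -0.3626  0.0439] [ 0.5843 -0.3327  0.0681]
   fit y,z,az [-0.3475  0.0497 -0.0163] -0.94 rms 0.0013 x [0.4982 0.5668]
scene mid 371 [ 0.5023 -0.2877  0.0439] [ 0.568  -0.2565  0.0671]
   fit y,z,az [-0.2716  0.0496 -0.0861] -4.93 rms 0.0011 x [0.5094 0.5568]
scene short 249 [ 0.5058 -0.2112  0.0304] [ 0.554  -0.1812  0.0681]
   fit y,z,az [-0.1981  0.0496 -0.0392] -2.24 rms 0.0013 x [0.5131 0.5472]
both 442 [0.0458 0.2431 0.3665] 21.0 rms 0.0014 lens at z=.24 [0.765  0.0439 0.24  ] along axis min [0.0004 0.002  0.0034]
top 131 [0.0474 0.2445 0.318 ] 18.2 rms 0.0015 lens at z=.24 [0.7626 0.0449 0.24  ] along axis min [0.0056 0.0062 0.0074]
scene 311 [0.0454 0.2423 0.3457] 19.8 rms 0.001 lens at z=.24 [0.7662 0.0441 0.24  ] along axis min [-0.0004  0.0009  0.0022]
top white pca [[-0.861 -0.434 -0.265]
 [-0.389  0.898 -0.206]
 [-0.327  0.074  0.942]]
scene white pca [[ 0.888  0.284  0.361]
 [-0.306  0.952  0.004]
 [-0.343 -0.114  0.933]]
```

Call:
servo_tool([
  {"offset":[0,-1,3],"yaw":-1},
  {"offset":[0,-3,8],"yaw":-3},
  {"offset":[0,-4.5,13],"yaw":-5},
  {"offset":[0,-6,17.5],"yaw":-5},
  {"offset":[0,-7.5,22],"yaw":-5},
  {"offset":[0,-9,26.5],"yaw":-5},
  {"offset":[0,-10.5,31],"yaw":-5},
  {"offset":[0,-12,35.5],"yaw":-5},
], claw=0, force=40)

```text
clock: 0.95
tcp_pos: [0.4536, 0.3572, 0.2311]
orientation: [0.705, 0.053, 0.705, -0.053]
wrist_force: [0.2, 1.1, 0.6]
finger_gap: 0.0001
```

Call:
servo_tool([
  {"offset":[0,-2,4.2],"yaw":0},
  {"offset":[0,-4,8.7],"yaw":0},
  {"offset":[0,-6,13.2],"yaw":0},
  {"offset":[0,-8,17.4],"yaw":0},
  {"offset":[0,-9.4,20.3],"yaw":0},
  {"offset":[0,-9.4,20.8],"yaw":0},
  {"offset":[4,-9.4,20.8],"yaw":0},
  {"offset":[8,-9.4,20.8],"yaw":0},
])

```text
clock: 1.75
tcp_pos: [0.6447, 0.2349, 0.1515]
orientation: [0.706, 0.054, 0.704, -0.053]
wrist_force: [0.3, 0.4, -0.5]
finger_gap: -0.0001
```

```bash
python3 - <<'E'
from h import *
s=env.get_state(); print({k:np.round(s[k],4) for k in('clock','tcp_pos','orientation','wrist_force')})
im,d=env.read_camera('scene'); cv2.imwrite('pics/s1.png',cv2.resize(im[150:350,280:500,::-1],None,fx=3,fy=3))
M=Rq(s['orientation']).as_matrix(); print(M.round(3))
E
```

```text
{'clock': np.float64(1.75), 'tcp_pos': array([0.6447, 0.2349, 0.1515]), 'orientation': array([ 0.7062,  0.0538,  0.704 , -0.0528]), 'wrist_force': array([ 0.2641,  0.3727, -0.4892])}
[[ 0.003  0.15   0.989]
 [ 0.001  0.989 -0.15 ]
 [-1.     0.002  0.003]]
```

View pics/s1.png

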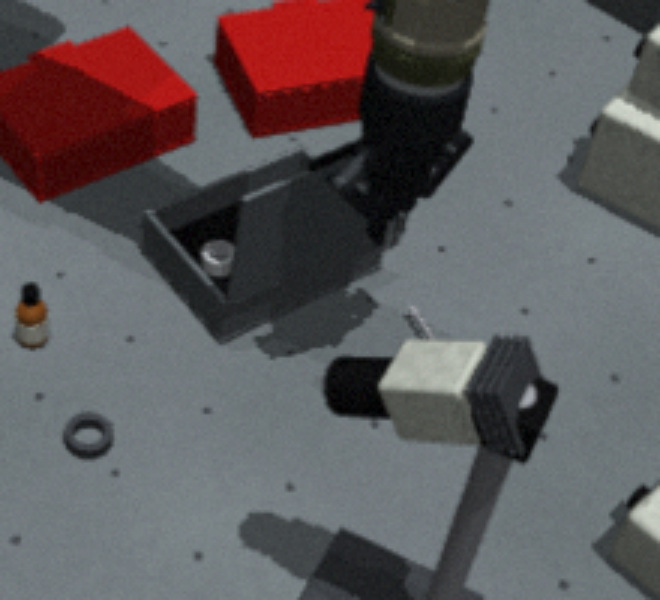

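Call:
servo_tool([
  {"offset":[0.2,0,-2.5],"yaw":0},
  {"offset":[0.5,0,-4.5],"yaw":0},
  {"offset":[0.6,0,-6],"yaw":0},
  {"offset":[0.7,0,-8],"yaw":0},
  {"offset":[1.2,0,-9.5],"yaw":0},
  {"offset":[1.6,0,-10.7],"yaw":0},
  {"offset":[2.2,0,-11.7],"yaw":0},
  {"offset":[2.9,0,-12.6],"yaw":0},
])

```text
clock: 2.6
tcp_pos: [0.5186, 0.2543, 0.1237]
orientation: [0.706, 0.053, 0.705, -0.053]
wrist_force: [1.0, 0.8, 1.5]
finger_gap: -0.0002
```

Call:
servo_tool([
  {"offset":[0.9,0,-0.8],"yaw":0},
  {"offset":[1.8,0,-1.5],"yaw":0},
  {"offset":[2.8,0,-2.0],"yaw":0},
  {"offset":[3.8,0,-2.5],"yaw":0},
  {"offset":[4.6,0,-2.8],"yaw":0},
  {"offset":[5.3,0,-3],"yaw":0},
  {"offset":[5.7,0,-3.1],"yaw":0},
  {"offset":[5.7,0,-3.1],"yaw":0},
])

```text
clock: 3.4
tcp_pos: [0.4879, 0.2577, 0.0644]
orientation: [0.705, 0.053, 0.706, -0.053]
wrist_force: [-0.8, -0.9, 0.3]
finger_gap: 0.0001
```

```bash
python3 - <<'E'
from h import *
s=env.get_state(); print({k:np.round(s[k],4) for k in('clock','tcp_pos','orientation','wrist_force')})
im,d=env.read_camera('scene'); cv2.imwrite('pics/s2.png',cv2.resize(im[150:350,280:500,::-1],None,fx=3,fy=3))
E
```

```text
{'clock': np.float64(3.4), 'tcp_pos': array([0.4879, 0.2577, 0.0644]), 'orientation': array([ 0.7046,  0.053 ,  0.7056, -0.0534]), 'wrist_force': array([-0.7644, -0.929 ,  0.278 ])}
```

View pics/s2.png

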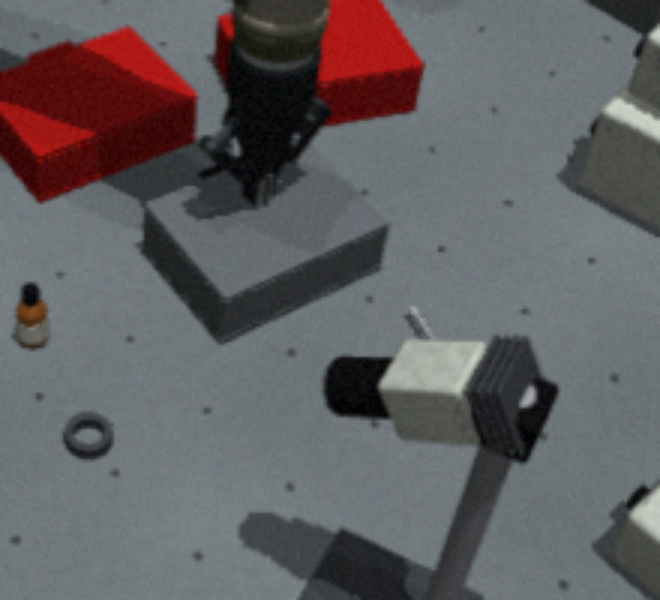

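Call:
servo_tool([
  {"offset":[0.1,0,-0.5],"yaw":0},
  {"offset":[0.2,0,-1],"yaw":0},
  {"offset":[0.25,0,-1.3],"yaw":0},
  {"offset":[0.3,0,-1.5],"yaw":0},
  {"offset":[0.35,0,-1.5],"yaw":0},
  {"offset":[0.4,0,-1.5],"yaw":0},
  {"offset":[0.45,0,-1.5],"yaw":0},
  {"offset":[0.45,0,-1.5],"yaw":0},
])

```text
clock: 4.25
tcp_pos: [0.4736, 0.2604, 0.0615]
orientation: [0.705, 0.053, 0.705, -0.053]
wrist_force: [-2.8, -0.1, 6.5]
finger_gap: 0.0007
```

Call:
servo_tool([
  {"offset":[0.05,0,0],"yaw":0},
  {"offset":[0.1,0,0],"yaw":0},
  {"offset":[0.15,0,0],"yaw":0},
  {"offset":[0.15,0,0],"yaw":0},
  {"offset":[0.15,0,0],"yaw":0},
  {"offset":[0,0,0],"yaw":0},
  {"offset":[-3,0,0],"yaw":0},
  {"offset":[-8,0,0],"yaw":0},
])

```text
clock: 5.05
tcp_pos: [0.4712, 0.2592, 0.1383]
orientation: [0.703, 0.052, 0.707, -0.054]
wrist_force: [1.5, 0.7, 0.5]
finger_gap: -0.0002
```

```bash
python3 - <<'E'
from h import *
s=env.get_state(); print({k:np.round(s[k],4) for k in('clock','tcp_pos','orientation','wrist_force','joint_pos')})
m=env.camera_model('scene')
im,d=env.read_camera('scene'); cv2.imwrite('pics/s3.png',cv2.resize(im[150:350,280:500,::-1],None,fx=3,fy=3))
P=cloud(m,d); az=np.radians(-8.3); ex=np.array([np.cos(az),np.sin(az),0]); ey=np.array([-np.sin(az),np.cos(az),0])
A=P@ex;B=P@ey
M=(A>.42)&(A<.52)&(B>.25)&(B<.40)&(P[...,2]>.03)&(P[...,2]<.09)
X=P[M]; G=np.c_[X@ex-.46,X@ey-.325,np.ones(len(X))]
for _ in range(3):
    c=np.linalg.lstsq(G,X[:,2],rcond=None)[0]; r=X[:,2]-G@c; k=abs(r)<.004; X=X[k];G=G[k]
print('lid plane slopes',c.round(4),len(X))
E
```

```text
{'clock': np.float64(5.05), 'tcp_pos': array([0.4712, 0.2592, 0.1383]), 'orientation': array([ 0.7027,  0.0521,  0.7075, -0.0544]), 'wrist_force': array([1.5418, 0.68  , 0.5314]), 'joint_pos': array([ 0.3536,  0.2939, -0.2136,  1.0707, -0.    ,  0.5043])}
lid plane slopes [-0.0015  0.0006  0.0611] 1442
```

Call:
servo_tool([
  {"offset":[-2,-2,0],"yaw":-1},
  {"offset":[-5,-6,1],"yaw":-2},
  {"offset":[-6,-10.5,2],"yaw":-4},
  {"offset":[-6,-15,3],"yaw":-6},
  {"offset":[-6,-19.5,4.2],"yaw":-8.2},
  {"offset":[-6,-24,5.4],"yaw":-8.2},
  {"offset":[-6,-28.5,6.6],"yaw":-8.2},
  {"offset":[-6,-33,8],"yaw":-8.2},
], claw=0.7)

```text
clock: 5.9
tcp_pos: [0.5033, -0.08, 0.2009]
orientation: [0.707, 0.003, 0.707, -0.003]
wrist_force: [2.5, 0.3, -0.1]
finger_gap: 0.0596
```

Call:
servo_tool([
  {"offset":[0,-4,0.4],"yaw":0},
  {"offset":[0,-8.5,0.9],"yaw":0},
  {"offset":[0,-13,1.4],"yaw":0},
  {"offset":[0,-17.5,1.8],"yaw":0},
  {"offset":[0,-22,2.2],"yaw":0},
  {"offset":[0,-25.5,2.6],"yaw":0},
  {"offset":[0,-26.7,2.7],"yaw":0},
  {"offset":[0,-26.7,2.7],"yaw":0},
])

```text
clock: 6.7
tcp_pos: [0.5281, -0.3469, 0.1999]
orientation: [0.707, 0.004, 0.707, -0.003]
wrist_force: [-0.1, 0.5, -0.2]
finger_gap: 0.06
```

```bash
cat > look.py <<'E'
from h import *
import pickle,sys
def look(names,tag):
    s=env.get_state(); print({k:np.round(s[k],4).tolist() for k in('clock','tcp_pos','wrist_force','finger_gap')}); print(Rq(s['orientation']).as_matrix().round(4).tolist())
    out={}
    for n in names:
        m=env.camera_model(n); im,d=env.read_camera(n); pickle.dump((im,d,m,s),open(f'{n}{tag}.pkl','wb')); cv2.imwrite(f'pics/{n}{tag}.png',im[...,::-1]); out[n]=(im,d,m)
    return s,out
if __name__=='__main__': look(sys.argv[2:],sys.argv[1])
E
python3 look.py 4 wrist
```

```text
{'clock': 6.7, 'tcp_pos': [0.5281, -0.3469, 0.1999], 'wrist_force': [-0.1283, 0.5435, -0.1993], 'finger_gap': 0.06}
[[-0.0003, 0.01, 0.9999], [0.0005, 0.9999, -0.01], [-1.0, 0.0005, -0.0003]]
```

View pics/wrist4.png

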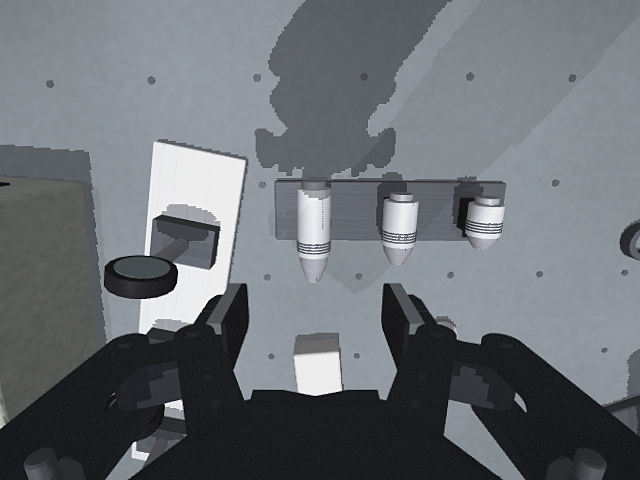

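```bash
python3 - <<'E'
from meas import *
im,d,m,s=pickle.load(open('wrist4.pkl','rb'))
P=cloud(m,d)
M=np.zeros(d.shape,bool); M[175:290,285:345]=1
M&=(P[...,2]>.03)
v,u=np.where(M); X=P[M]
print(X.min(0).round(4),X.max(0).round(4))
T=X[(X[:,2]>.056)&(X[:,0]>.50)&(X[:,0]<.55)]
def res(p):
    a=np.array([np.cos(p[2]),np.sin(p[2]),0]); w=T-np.array([.527,p[0],p[1]]); return np.linalg.norm(w-np.outer(w@a,a),axis=1)-.015
r=least_squares(res,[-.347,.05,0],loss='soft_l1',f_scale=.002); print('y,z,az',r.x.round(4),np.degrees(r.x[2]).round(2),len(T),np.sqrt((res(r.x)**2).mean()).round(4))
# rows width profile: silhouette edges cast on z=.05
for row in range(190,284,8):
    c=np.where(M[row])[0]
    if len(c): 
        q=onplane(m,[[c.min()-.5,row],[c.max()+.5,row]],.05); print(row,c.min(),c.max(),q[:,0].mean().round(4),q[:,1].mean().round(4),(q[1,1]-q[0,1]).round(4))
# base plate
g=im.astype(int).sum(2); 
for uv in [(275,180),(505,182),(506,239),(275,240)]: print('plate',uv,onplane(m,[uv],.01).round(4))
print('tip',onplane(m,[(316,283)],.05).round(4))
for z in (.02,.03,.035,.04,.045):
    pass
E
```

```text
[ 0.4921 -0.3621  0.0432] [ 0.5843 -0.3324  0.0667]
y,z,az [-0.3473  0.049  -0.0159] -0.91 1725 0.0006
190 297 330 0.5003 -0.3467 0.0293
198 297 330 0.5072 -0.3468 0.0295
206 297 329 0.5142 -0.3473 0.0288
214 297 329 0.5214 -0.3474 0.029
222 297 329 0.5286 -0.3474 0.0291
230 297 329 0.5359 -0.3475 0.0293
238 297 329 0.5432 -0.3476 0.0295
246 297 329 0.5507 -0.3477 0.0297
254 297 329 0.5583 -0.3478 0.0299
262 300 326 0.566 -0.3478 0.0247
270 303 323 0.5738 -0.3479 0.0193
278 306 320 0.5818 -0.348 0.0139
plate (275, 180) [[ 0.4957 -0.3842  0.01  ]]
plate (505, 182) [[ 0.4991 -0.1582  0.01  ]]
plate (506, 239) [[ 0.5576 -0.1488  0.01  ]]
plate (275, 240) [[ 0.5564 -0.3867  0.01  ]]
tip [[ 0.5868 -0.3453  0.05  ]]
```

Call:
servo_tool([
  {"offset":[3,0,0.2],"yaw":0.3},
  {"offset":[7,0,0.4],"yaw":0.3},
  {"offset":[11,0,0.4],"yaw":0.3},
  {"offset":[14,0,0.4],"yaw":0.3},
  {"offset":[16,0,0.4],"yaw":0.3},
  {"offset":[17,0,0.4],"yaw":0.3},
  {"offset":[17.2,0,0.4],"yaw":0.3},
  {"offset":[17.2,0,0.4],"yaw":0.3},
])

```text
clock: 7.55
tcp_pos: [0.5329, -0.3446, 0.0297]
orientation: [0.707, 0.004, 0.707, -0.004]
wrist_force: [0.3, 0.2, -0.2]
finger_gap: 0.0596
```

Call:
servo_tool([
  {"offset":[0,0,0],"yaw":0},
  {"offset":[0,0,0],"yaw":0},
  {"offset":[0,0,0],"yaw":0},
  {"offset":[0,0,0],"yaw":0},
  {"offset":[0,0,0],"yaw":0},
  {"offset":[0,0,0],"yaw":0},
  {"offset":[0,0,0],"yaw":0},
  {"offset":[0,0,0],"yaw":0},
], claw=0, force=40)

```text
clock: 8.35
tcp_pos: [0.5338, -0.3481, 0.031]
orientation: [0.708, 0.003, 0.706, -0.007]
wrist_force: [0.5, -4.8, 4.0]
finger_gap: 0.0285
```

```bash
python3 look.py 5 wrist scene
```

```text
{'clock': 8.35, 'tcp_pos': [0.5338, -0.3481, 0.031], 'wrist_force': [0.4645, -4.8307, 3.9945], 'finger_gap': 0.0285}
[[0.0035, 0.0139, 0.9999], [-0.0053, 0.9999, -0.0139], [-1.0, -0.0052, 0.0036]]
```

View pics/wrist5.png

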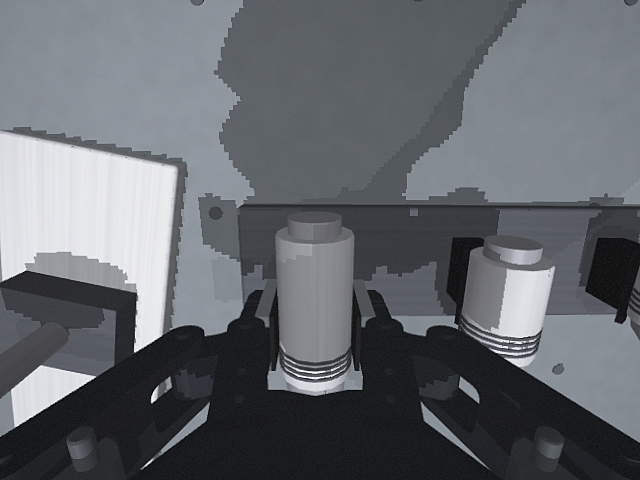

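Call:
servo_tool([
  {"offset":[-0.5,0,0],"yaw":0},
  {"offset":[-1.5,0,0],"yaw":0},
  {"offset":[-3,0,0],"yaw":0},
  {"offset":[-5,0,0],"yaw":0},
  {"offset":[-8,0,0],"yaw":0},
  {"offset":[-11,0,0],"yaw":0},
  {"offset":[-12,0,0],"yaw":0},
  {"offset":[-12,0,0],"yaw":0},
])

```text
clock: 9.25
tcp_pos: [0.5332, -0.3455, 0.1507]
orientation: [0.708, 0.004, 0.706, -0.005]
wrist_force: [0.7, 0.3, -3.5]
finger_gap: 0.0292
```

```bash
cat > obj.py <<'E'
from meas import *
def objfit(cams,tag,box=None,verbose=True):
    """fit barrel axis (free pitch) near grasp point from clouds"""
    out=[]
    for n in cams:
        im,d,m,s=pickle.load(open(f'{n}{tag}.pkl','rb')); P=cloud(m,d)
        Mx=Rq(s['orientation']).as_matrix(); g=np.array(s['tcp_pos'])-.019*Mx[:,0]
        L=(P-g)@Mx  # tool frame rel. grasp: x down,y,z
        g3=im.astype(int).sum(2)
        M=(np.linalg.norm(P-g,axis=2)<.075)&(abs(L[...,1])<.017)&(g3>170)&(L[...,0]>-.05)
        out.append(P[M]); 
        if verbose:
            v,u=np.where(M); print(n,M.sum(),u.min(),u.max(),v.min(),v.max())
    X=np.vstack(out); return X,g,Mx
def fitaxis(X,g,Mx,pitch0=0,lo=-.03,hi=.026):
    # params: offset y(toolY), h(up), az, pitch
    az0=np.arctan2(Mx[1,2],Mx[0,2])
    def ax(p): return np.array([np.cos(p[3])*np.cos(p[2]),np.cos(p[3])*np.sin(p[2]),np.sin(p[3])])
    p=np.array([0,0,az0,pitch0])
    for _ in range(4):
        a=ax(p); c=g+p[0]*Mx[:,1]+np.array([0,0,p[1]]); t=(X-c)@a; r=np.linalg.norm(X-c-np.outer(t,a),axis=1)
        Y=X[(t>lo)&(t<hi)&(abs(r-.015)<.012)]
        def res(p):
            a=ax(p); c=g+p[0]*Mx[:,1]+np.array([0,0,p[1]]); w=Y-c; return np.linalg.norm(w-np.outer(w@a,a),axis=1)-.015
        p=least_squares(res,p,loss='soft_l1',f_scale=.0015).x
    a=ax(p); c=g+p[0]*Mx[:,1]+np.array([0,0,p[1]])
    print('n',len(Y),'rms',np.sqrt((res(p)**2).mean()).round(4),'c',c.round(4),'az',np.degrees(p[2]).round(2),'pitch',np.degrees(p[3]).round(2),'offs y,up',p[:2].round(4))
    t=(X-c)@a; r=np.linalg.norm(X-c-np.outer(t,a),axis=1); k=r<.018; print('t range',np.percentile(t[k],[0,.5,99.5,100]).round(4))
    return c,a,p
if __name__=='__main__':
    import sys
    for cams in [[c] for c in sys.argv[3:]]+([sys.argv[3:]] if len(sys.argv)>4 else []):
        print(cams); X,g,Mx=objfit(cams,sys.argv[1]); fitaxis(X,g,Mx,np.radians(float(sys.argv[2])))
E
python3 look.py 6 wrist scene top; python3 obj.py 6 0 wrist scene; python3 - <<'E'
import cv2
a=cv2.imread('pics/scene6.png'); cv2.imwrite('pics/scene6c.png',cv2.resize(a[220:400,100:300],None,fx=3,fy=3))
E
```

```text
{'clock': 9.25, 'tcp_pos': [0.5332, -0.3455, 0.1507], 'wrist_force': [0.6612, 0.3262, -3.4718], 'finger_gap': 0.0292}
[[0.0027, 0.0123, 0.9999], [-0.0016, 0.9999, -0.0123], [-1.0, -0.0016, 0.0028]]
['wrist']
wrist 12769 263 362 211 395
n 9533 rms 0.0014 c [ 0.5332 -0.3447  0.1686] az -0.28 pitch 0.07 offs y,up [ 0.0008 -0.0011]
t range [-0.0414 -0.0412  0.0289  0.0331]
['scene']
scene 487 149 173 313 347
n 319 rms 0.0018 c [ 0.5332 -0.3447  0.1666] az -0.94 pitch -0.64 offs y,up [ 0.0007 -0.0031]
t range [-0.0294 -0.0247  0.0496  0.0508]
['wrist', 'scene']
wrist 12769 263 362 211 395
scene 487 149 173 313 347
n 9850 rms 0.0014 c [ 0.5332 -0.3447  0.1686] az -0.28 pitch -0.01 offs y,up [ 0.0008 -0.0011]
t range [-0.0414 -0.0412  0.0401  0.0508]
```

View pics/scene6c.png

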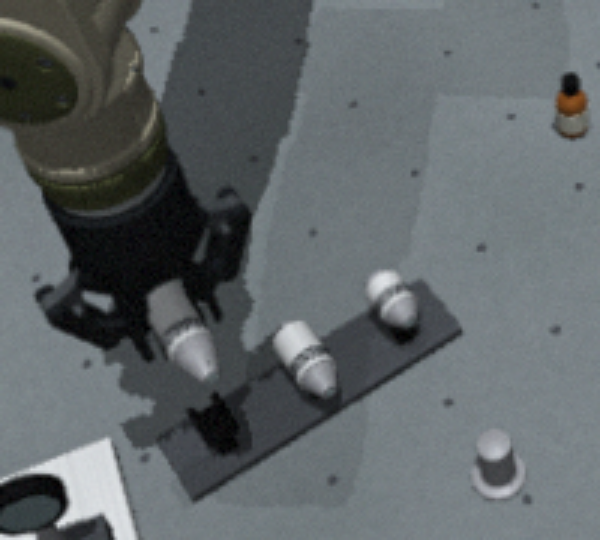

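View pics/wrist6.png

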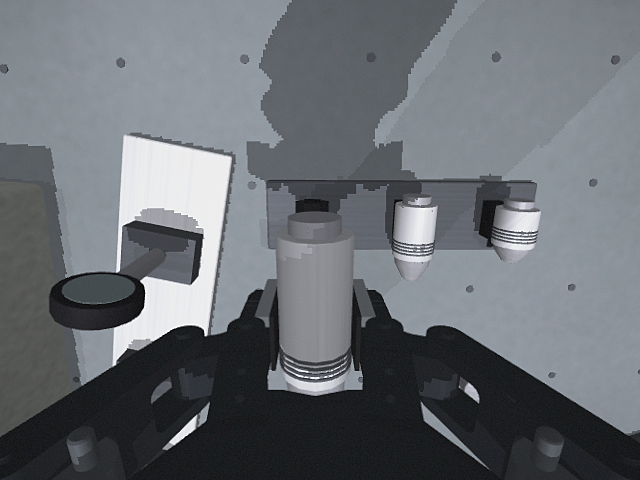

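Call:
servo_tool([
  {"offset":[-1,1,-0.2],"yaw":-4},
  {"offset":[-1,3.5,-0.6],"yaw":-10},
  {"offset":[-1,6.5,-1],"yaw":-17},
  {"offset":[-1,10,-1.5],"yaw":-24},
  {"offset":[-1,14,-2],"yaw":-31},
  {"offset":[-1,18,-2.5],"yaw":-38},
  {"offset":[-1,21.5,-3],"yaw":-45},
  {"offset":[-1,24,-3.3],"yaw":-50},
], force=60)

```text
clock: 10.2
tcp_pos: [0.5003, -0.102, 0.1569]
orientation: [0.641, -0.295, 0.643, 0.298]
wrist_force: [0.6, -0.2, -2.8]
finger_gap: 0.0282
```

```bash
cat > go.py <<'E'
from h import *
import sys
def rel(target,az,s=None):
    """increments (cm, deg) from current measured pose to world TCP target with tool z azimuth az(deg)"""
    s=s or env.get_state(); M=Rq(s['orientation']).as_matrix(); a=np.degrees(np.arctan2(M[1,2],M[0,2]))
    print('tcp',np.round(s['tcp_pos'],4),'az',a.round(2),'F',np.round(s['wrist_force'],1),'j',np.round(s['joint_pos'],2),'t',round(float(s['clock']),2))
    print('offset cm',((np.array(target)-s['tcp_pos'])@M*100).round(2),'yaw',round(-(az-a),2))
if __name__=='__main__': rel([float(x) for x in sys.argv[1:4]],float(sys.argv[4]))
E
python3 go.py .473 .1266 .15 81.7
python3 - <<'E'
from meas import *
im,d,m,s=pickle.load(open('top6.pkl','rb')); P=cloud(m,d)
for uv in [(333,268),(345,229)]: print(uv,P[uv[1],uv[0]].round(3))
M=(P[...,2]>.05)&(P[...,2]<.07)&(P[...,0]>.35)&(P[...,0]<.62)&(P[...,1]>.1)&(P[...,1]<.4)
X=P[M]; az=np.radians(-8.3); ex=np.array([np.cos(az),np.sin(az),0]); ey=np.array([-np.sin(az),np.cos(az),0])
print(np.percentile(X@ex,[.5,2,98,99.5]).round(4),np.percentile(X@ey,[.5,2,98,99.5]).round(4), np.median(X[:,2]))
for k in (.42,.45,.48,.51):
    Y=X[abs(X@ex-k)<.008]; print(k,(Y@ey).min().round(4),(Y@ey).max().round(4))
E
```

```text
tcp [ 0.5003 -0.102   0.1569] az 49.59 F [ 0.6 -0.2 -2.8] j [-0.36  0.23 -0.25  1.09  0.   -1.22] t 10.2
offset cm [ 0.75 16.89 15.64] yaw -32.11
(333, 268) [0.441 0.037 0.066]
(345, 229) [0.557 0.    0.003]
[0.295  0.3068 0.5205 0.5225] [0.2369 0.2396 0.4355 0.4454] 0.0619647643622685
0.42 0.2367 0.4166
0.45 0.2368 0.4165
0.48 0.2364 0.4161
0.51 0.2361 0.4157
```

Call:
servo_tool([
  {"offset":[0,1.5,1.4],"yaw":-4},
  {"offset":[0,4,3.8],"yaw":-10},
  {"offset":[0,7,6.5],"yaw":-17},
  {"offset":[0,10,9.2],"yaw":-24},
  {"offset":[0,13,12],"yaw":-30},
  {"offset":[0,15.5,14.3],"yaw":-32.2},
  {"offset":[0,16.7,15.4],"yaw":-32.2},
  {"offset":[0,16.9,15.6],"yaw":-32.2},
])

```text
clock: 11.0
tcp_pos: [0.4743, 0.1255, 0.1571]
orientation: [0.534, -0.461, 0.536, 0.463]
wrist_force: [-0.3, -0.6, -2.4]
finger_gap: 0.0279
```

```bash
python3 go.py .474 .127 .15 81.7; python3 look.py 7 scene wrist;python3 obj.py 7 0 wrist;  python3 - <<'E'
from meas import *
a=cv2.imread('pics/scene7.png'); cv2.imwrite('pics/scene7c.png',cv2.resize(a[150:330,230:450],None,fx=3.4,fy=3.4))
im,d,m,s=pickle.load(open('wrist7.pkl','rb')); P=cloud(m,d)
az=np.radians(-8.3); ex=np.array([np.cos(az),np.sin(az),0]); ey=np.array([-np.sin(az),np.cos(az),0])
M=(P[...,2]>.055)&(P[...,2]<.07); X=P[M]
print(len(X),np.percentile(X@ex,[1,99]).round(4) if len(X) else 0)
for k in (.40,.42,.48,.5,.51):
    Y=X[abs(X@ex-k)<.008]; 
    if len(Y): print(k,(Y@ey).min().round(4),(Y@ey).max().round(4),Y[:,2].mean())
E
```

```text
tcp [0.4743 0.1255 0.1571] az 81.67 F [-0.3 -0.6 -2.4] j [ 0.09  0.19 -0.3   1.08  0.   -1.33] t 11.0
offset cm [0.71 0.05 0.14] yaw -0.03
{'clock': 11.0, 'tcp_pos': [0.4743, 0.1255, 0.1571], 'wrist_force': [-0.3182, -0.6222, -2.4215], 'finger_gap': 0.0279}
[[-0.0035, -0.9894, 0.1449], [0.0002, 0.1449, 0.9894], [-1.0, 0.0035, -0.0003]]
['wrist']
wrist 12768 268 368 211 395
n 9419 rms 0.0014 c [0.4757 0.1253 0.1752] az 81.81 pitch -0.17 offs y,up [-0.0014 -0.0009]
t range [-0.0421 -0.0418  0.0281  0.0323]
22744 [0.1691 0.521 ]
0.4 0.237 0.2471 0.059842682588674694
0.42 0.2967 0.3262 0.060717338570065706
0.48 0.2911 0.325 0.06078199672316863
0.5 0.2368 0.2478 0.06016443705708075
0.51 0.2364 0.2596 0.06057580505302054
```

View pics/scene7c.png

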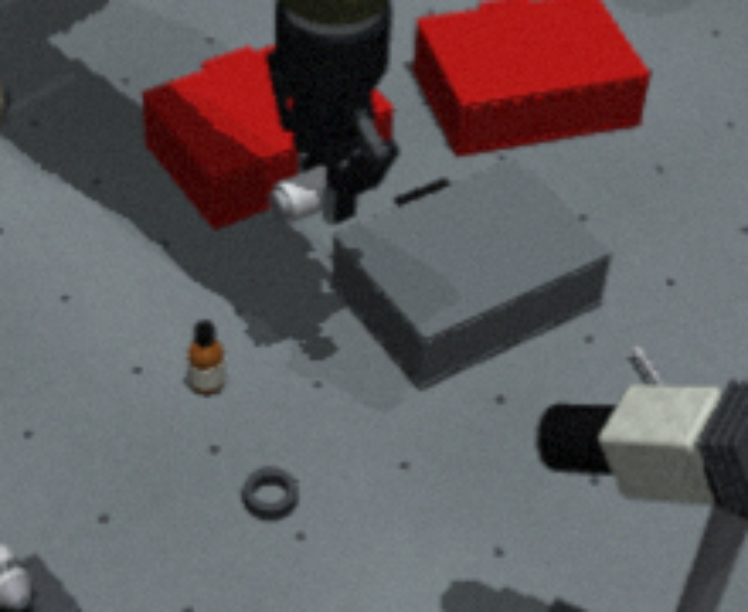

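View pics/wrist7.png

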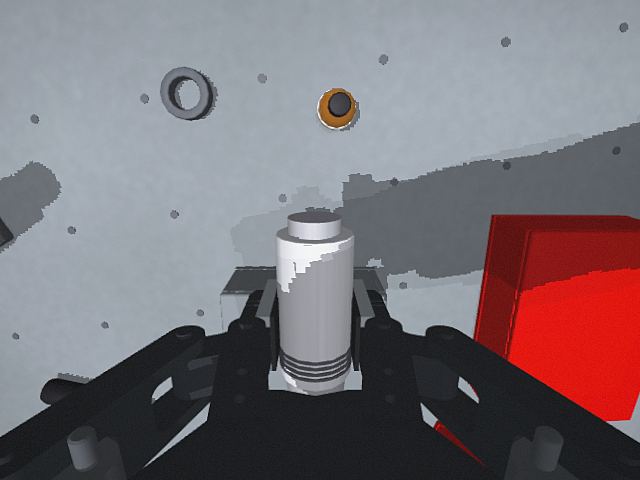

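Call:
servo_tool([
  {"offset":[1,0,0],"yaw":0},
  {"offset":[3,0,0],"yaw":0},
  {"offset":[5.5,0,0],"yaw":0},
  {"offset":[8,0,0],"yaw":0},
  {"offset":[9.5,0,0],"yaw":0},
  {"offset":[10.4,0,0],"yaw":0},
  {"offset":[10.7,0,0],"yaw":0},
  {"offset":[11.2,0,0],"yaw":0},
], force=22)

```text
clock: 11.9
tcp_pos: [0.4761, 0.1228, 0.0472]
orientation: [0.536, -0.461, 0.536, 0.461]
wrist_force: [-4.8, -5.3, 10.9]
finger_gap: 0.0282
```

```bash
python3 go.py .474 .127 .03 81.7; python3 look.py 8 wrist;python3 obj.py 8 0 wrist
```

```text
tcp [0.4761 0.1228 0.0472] az 81.43 F [-4.8 -5.3 10.9] j [ 0.09  0.29 -0.47  0.81 -0.   -1.33] t 11.9
offset cm [1.72 0.27 0.38] yaw -0.27
{'clock': 11.9, 'tcp_pos': [0.4761, 0.1228, 0.0472], 'wrist_force': [-4.8013, -5.3117, 10.8877], 'finger_gap': 0.0282}
[[-0.0001, -0.9888, 0.149], [-0.0008, 0.149, 0.9888], [-1.0, -0.0, -0.0008]]
['wrist']
wrist 13224 268 366 200 395
n 9731 rms 0.0014 c [0.477  0.1227 0.065 ] az 81.86 pitch 2.41 offs y,up [-0.0009 -0.0011]
t range [-0.0414 -0.0411  0.0282  0.0313]
```

Call:
servo_tool([
  {"offset":[0.1,0,0],"yaw":0},
  {"offset":[0.2,0,0],"yaw":0},
  {"offset":[0.3,0,0],"yaw":0},
  {"offset":[0.4,0,0],"yaw":0},
  {"offset":[0.5,0,0],"yaw":0},
  {"offset":[0.6,0,0],"yaw":0},
  {"offset":[0.7,0,0],"yaw":0},
  {"offset":[0.7,0,0],"yaw":0},
], force=20)

```text
clock: 12.75
tcp_pos: [0.4763, 0.1228, 0.0413]
orientation: [0.536, -0.462, 0.536, 0.461]
wrist_force: [-4.3, -4.7, 7.9]
finger_gap: 0.0281
```

```bash
python3 go.py .474 .127 .03 81.7; python3 look.py 9 wrist;python3 obj.py 9 5 wrist
```

```text
tcp [0.4763 0.1228 0.0413] az 81.45 F [-4.3 -4.7  7.9] j [ 0.09  0.3  -0.47  0.8  -0.   -1.33] t 12.75
offset cm [1.13 0.3  0.38] yaw -0.25
{'clock': 12.75, 'tcp_pos': [0.4763, 0.1228, 0.0413], 'wrist_force': [-4.3106, -4.6822, 7.9127], 'finger_gap': 0.0281}
[[0.0013, -0.9889, 0.1487], [-0.0015, 0.1487, 0.9889], [-1.0, -0.0015, -0.0013]]
['wrist']
wrist 14235 268 366 187 395
n 10333 rms 0.0015 c [0.4772 0.1227 0.0596] az 82.19 pitch 8.94 offs y,up [-0.0009 -0.0008]
t range [-0.0413 -0.0412  0.0267  0.0296]
```

Call:
servo_tool([
  {"offset":[0.1,0,0.1],"yaw":0},
  {"offset":[0.3,0,0.2],"yaw":0},
  {"offset":[0.45,0,0.3],"yaw":0},
  {"offset":[0.6,0,0.3],"yaw":0},
  {"offset":[0.75,0,0.4],"yaw":0},
  {"offset":[0.9,0,0.4],"yaw":0},
  {"offset":[1.0,0,0.4],"yaw":0},
  {"offset":[1.0,0,0.4],"yaw":0},
])

```text
clock: 13.6
tcp_pos: [0.4765, 0.1256, 0.0311]
orientation: [0.535, -0.462, 0.537, 0.46]
wrist_force: [-5.9, -10.0, 8.0]
finger_gap: 0.0282
```

```bash
python3 go.py .474 .127 .03 81.7; python3 look.py 10 wrist scene;python3 obj.py 10 20 wrist;  python3 - <<'E'
import cv2
a=cv2.imread('pics/scene10.png'); cv2.imwrite('pics/scene10c.png',cv2.resize(a[150:330,230:450],None,fx=3.4,fy=3.4))
E
```

```text
tcp [0.4765 0.1256 0.0311] az 81.4 F [ -5.9 -10.    8. ] j [ 0.1   0.32 -0.48  0.77 -0.   -1.32] t 13.6
offset cm [0.1  0.27 0.1 ] yaw -0.3
{'clock': 13.6, 'tcp_pos': [0.4765, 0.1256, 0.0311], 'wrist_force': [-5.9497, -10.0289, 7.958], 'finger_gap': 0.0282}
[[0.0003, -0.9888, 0.1495], [-0.004, 0.1495, 0.9887], [-1.0, -0.0009, -0.0039]]
['wrist']
wrist 15764 268 366 167 395
n 10992 rms 0.0014 c [0.4774 0.1255 0.0501] az 81.98 pitch 20.82 offs y,up [-0.0009  0.0001]
t range [-0.0428 -0.0422  0.0258  0.0269]
```

View pics/scene10c.png

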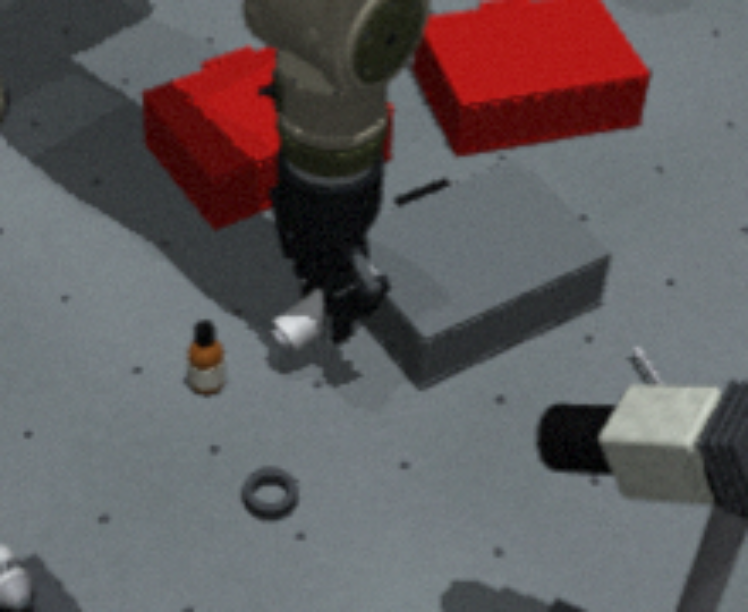

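View pics/wrist10.png

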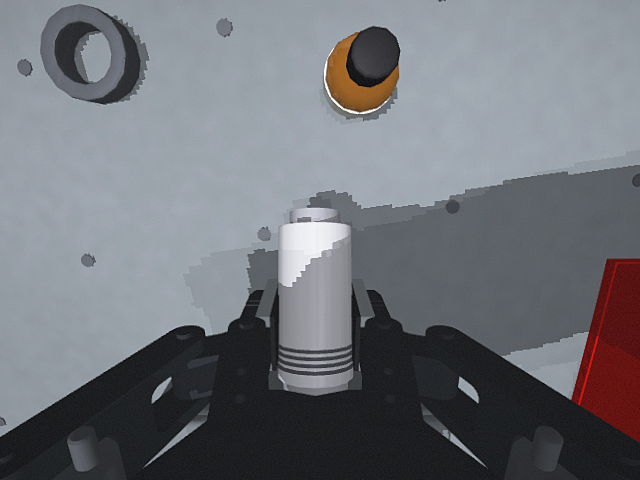

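Call:
servo_tool([
  {"offset":[0.1,0,0],"yaw":0},
  {"offset":[0.2,0,0.1],"yaw":0},
  {"offset":[0.35,0,0.1],"yaw":0},
  {"offset":[0.5,0,0.2],"yaw":0},
  {"offset":[0.6,0,0.2],"yaw":0},
  {"offset":[0.7,0,0.2],"yaw":0},
  {"offset":[0.7,0,0.2],"yaw":0},
  {"offset":[0.7,0,0.2],"yaw":0},
])

```text
clock: 14.5
tcp_pos: [0.4769, 0.128, 0.0243]
orientation: [0.535, -0.462, 0.537, 0.46]
wrist_force: [-6.1, -8.4, 9.2]
finger_gap: 0.0285
```

```bash
python3 look.py 11 wrist;python3 obj.py 11 28 wrist
```

```text
{'clock': 14.5, 'tcp_pos': [0.4769, 0.128, 0.0243], 'wrist_force': [-6.0699, -8.4242, 9.2267], 'finger_gap': 0.0285}
[[0.0006, -0.9888, 0.1492], [-0.003, 0.1492, 0.9888], [-1.0, -0.001, -0.0029]]
['wrist']
wrist 16668 269 367 156 395
n 11145 rms 0.0014 c [0.4778 0.1279 0.0439] az 81.96 pitch 28.97 offs y,up [-0.0009  0.0006]
t range [-0.0747 -0.0738  0.0259  0.0268]
```

Call:
servo_tool([
  {"offset":[0.05,0,0],"yaw":0},
  {"offset":[0.1,0,0],"yaw":0},
  {"offset":[0.1,0,0],"yaw":0},
  {"offset":[0.1,0,0],"yaw":0},
  {"offset":[0.1,0,0],"yaw":0},
  {"offset":[0.1,0,0],"yaw":0},
  {"offset":[0.1,0,0],"yaw":0},
  {"offset":[0.1,0,0],"yaw":0},
])

```text
clock: 15.35
tcp_pos: [0.4771, 0.1283, 0.0235]
orientation: [0.536, -0.462, 0.536, 0.46]
wrist_force: [-5.9, -8.1, 10.5]
finger_gap: 0.0283
```

Call:
servo_tool([
  {"offset":[0,0,0],"yaw":0},
  {"offset":[0,0,0],"yaw":0},
  {"offset":[0,0,0],"yaw":0},
  {"offset":[-0.2,0,-0.2],"yaw":0},
  {"offset":[-0.8,0,-0.6],"yaw":0},
  {"offset":[-2,0,-1],"yaw":0},
  {"offset":[-4,0,-1],"yaw":0},
  {"offset":[-7,0,-1],"yaw":0},
], force=60)

```text
clock: 16.15
tcp_pos: [0.4746, 0.1194, 0.0921]
orientation: [0.535, -0.461, 0.536, 0.462]
wrist_force: [0.2, -0.2, -2.8]
finger_gap: 0.0282
```

Call:
servo_tool([
  {"offset":[-3,0,0],"yaw":0},
  {"offset":[-6,0,0],"yaw":0},
  {"offset":[-9,0,0],"yaw":0},
  {"offset":[-11,0,0],"yaw":0},
  {"offset":[-12,0,0],"yaw":0},
  {"offset":[-12,0,0],"yaw":0},
  {"offset":[-12,0,0],"yaw":0},
  {"offset":[-12,0,0],"yaw":0},
])

```text
clock: 16.95
tcp_pos: [0.4746, 0.1196, 0.2104]
orientation: [0.535, -0.461, 0.536, 0.462]
wrist_force: [-0.4, 0.2, -3.3]
finger_gap: 0.0281
```

```bash
python3 look.py 12 wrist scene;python3 obj.py 12 30 wrist;  python3 - <<'E'
from meas import *
a=cv2.imread('pics/scene12.png'); cv2.imwrite('pics/scene12c.png',cv2.resize(a[150:330,230:450],None,fx=3.4,fy=3.4))
im,d,m,s=pickle.load(open('scene12.pkl','rb')); P=cloud(m,d); az=np.radians(-8.3); ex=np.array([np.cos(az),np.sin(az),0]); ey=np.array([-np.sin(az),np.cos(az),0])
A=P@ex;B=P@ey
M=(A>.40)&(A<.52)&(B>.25)&(B<.40)&(P[...,2]>.03)&(P[...,2]<.09)
X=P[M]; G=np.c_[X@ex-.46,X@ey-.325,np.ones(len(X))]
for _ in range(3):
    c=np.linalg.lstsq(G,X[:,2],rcond=None)[0]; r=X[:,2]-G@c; k=abs(r)<.004; X=X[k];G=G[k]
print('lid plane slopes',c.round(4),len(X))
E
python3 go.py .655 0 .19 19
```

```text
{'clock': 16.95, 'tcp_pos': [0.4746, 0.1196, 0.2104], 'wrist_force': [-0.3904, 0.2243, -3.3008], 'finger_gap': 0.0281}
[[-0.0024, -0.9889, 0.1483], [-0.0001, 0.1483, 0.9889], [-1.0, 0.0024, -0.0004]]
['wrist']
wrist 13052 268 367 206 395
n 11231 rms 0.0014 c [0.4756 0.1195 0.2301] az 81.8 pitch 28.15 offs y,up [-0.0009  0.0007]
t range [-0.0437 -0.0429  0.0258  0.0267]
lid plane slopes [-0.002  -0.0013  0.0611] 1710
tcp [0.4747 0.1197 0.2105] az 81.48 F [ 0.9 -0.2 -2.1] j [ 0.08  0.16 -0.21  1.21  0.   -1.34] t 17.05
offset cm [  2.01 -19.61  -9.16] yaw 62.48
```

View pics/scene12c.png

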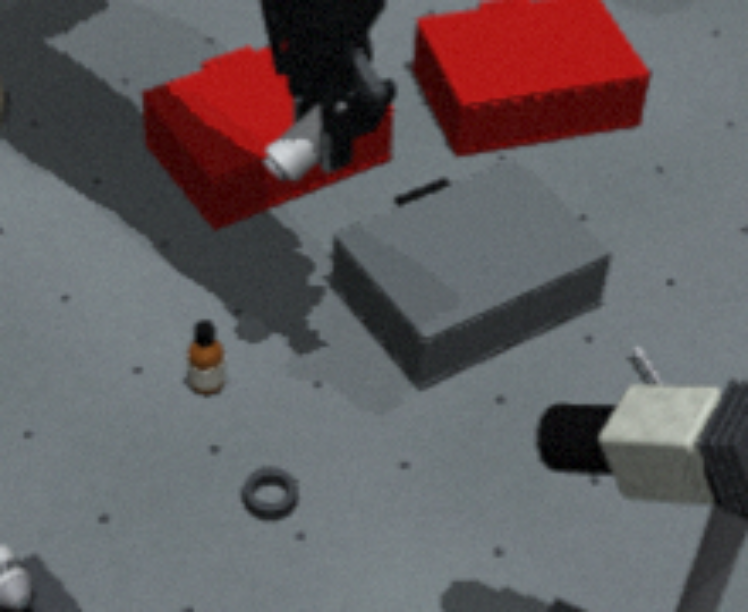

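Call:
servo_tool([
  {"offset":[2,0,0],"yaw":0},
  {"offset":[5,0,0],"yaw":0},
  {"offset":[8.5,0,0],"yaw":0},
  {"offset":[12,0,0],"yaw":0},
  {"offset":[15,0,0],"yaw":0},
  {"offset":[16.5,0,0],"yaw":0},
  {"offset":[17,0,0],"yaw":0},
  {"offset":[17,0,0],"yaw":0},
])

```text
clock: 17.85
tcp_pos: [0.4747, 0.1197, 0.0409]
orientation: [0.535, -0.461, 0.536, 0.462]
wrist_force: [0.3, 0.5, -2.6]
finger_gap: 0.0286
```

Call:
servo_tool([
  {"offset":[0.6,0,0.2],"yaw":0},
  {"offset":[1.2,0,0.4],"yaw":0},
  {"offset":[1.6,0,0.7],"yaw":0},
  {"offset":[1.9,0,0.9],"yaw":0},
  {"offset":[2.05,0,1.0],"yaw":0},
  {"offset":[2.2,0,1.0],"yaw":0},
  {"offset":[2.25,0,1.0],"yaw":0},
  {"offset":[2.25,0,1.0],"yaw":0},
], force=20)

```text
clock: 18.65
tcp_pos: [0.4776, 0.1289, 0.0206]
orientation: [0.536, -0.462, 0.536, 0.46]
wrist_force: [-3.0, -6.4, 8.8]
finger_gap: 0.0282
```

```bash
python3 look.py 13 wrist;python3 obj.py 13 30 wrist
```

```text
{'clock': 18.65, 'tcp_pos': [0.4776, 0.1289, 0.0206], 'wrist_force': [-2.9891, -6.3997, 8.7593], 'finger_gap': 0.0282}
[[0.0017, -0.9889, 0.1487], [-0.0018, 0.1487, 0.9889], [-1.0, -0.002, -0.0015]]
['wrist']
wrist 17111 268 366 151 395
n 11094 rms 0.0013 c [0.4785 0.1287 0.0405] az 81.84 pitch 32.91 offs y,up [-0.0009  0.0009]
t range [-0.0754 -0.0745  0.0261  0.0271]
```

Call:
servo_tool([
  {"offset":[0,0,0],"yaw":0},
  {"offset":[0,0,0],"yaw":0},
  {"offset":[-0.2,0,-0.2],"yaw":0},
  {"offset":[-0.8,0,-0.6],"yaw":0},
  {"offset":[-2,0,-1],"yaw":0},
  {"offset":[-5,0,-1],"yaw":0},
  {"offset":[-9,0,-1],"yaw":0},
  {"offset":[-13,0,-1],"yaw":0},
], force=60)

```text
clock: 19.5
tcp_pos: [0.4748, 0.1195, 0.1509]
orientation: [0.536, -0.461, 0.536, 0.462]
wrist_force: [1.2, 0.2, -3.0]
finger_gap: 0.0283
```

```bash
python3 look.py 14 wrist;python3 obj.py 14 30 wrist; python3 go.py .6 -.02 .20 19
```

```text
{'clock': 19.5, 'tcp_pos': [0.4748, 0.1195, 0.1509], 'wrist_force': [1.1634, 0.188, -3.05], 'finger_gap': 0.0283}
[[-0.001, -0.9889, 0.1483], [0.0002, 0.1483, 0.9889], [-1.0, 0.001, 0.0]]
['wrist']
wrist 13030 268 367 207 395
n 11250 rms 0.0014 c [0.4757 0.1194 0.1709] az 81.64 pitch 31.44 offs y,up [-0.001  0.001]
t range [-0.0441 -0.0431  0.026   0.0269]
tcp [0.4787 0.1199 0.158 ] az 81.48 F [2.1 0.6 2.4] j [ 0.08  0.19 -0.31  1.07  0.   -1.34] t 19.55
offset cm [ -4.1  -14.11 -12.03] yaw 62.48
```

```bash
python3 - <<'E'
from meas import *
import obj
for tag,p0 in (('6',0),('7',0),('12',28),('14',31)):
    X,g,Mx=obj.objfit(['wrist'],tag,verbose=False)
    for w in (.016,.012,.009):
        Y=X[abs((X-g)@Mx[:,1]+.0005)<w]
        print(tag,w,end=' '); c,a,p=obj.fitaxis(Y,g,Mx,np.radians(p0),lo=-.033,hi=.012)
# lens: combine clouds from many frames for camera head
Xs=[]
for n,tags in (('scene',['6','7','10','12']),('top',['6'])):
    Z=[]
    for t in tags:
        im,d,m,s=pickle.load(open(f'{n}{t}.pkl','rb')); P=cloud(m,d)
        M=(P[...,2]>0.2)&(P[...,2]<0.36)&(P[...,0]>0.74)&(P[...,0]<0.95)&(abs(P[...,1]-0.06)<0.09)
        Z.append((P[M],im[M].astype(int).sum(1)))
    X=np.vstack([z[0] for z in Z]); g=np.concatenate([z[1] for z in Z]); Xs.append((n,X,g))
for n,X,g in Xs:
    D=X[(X[:,0]<.79)&(g<150)]
    u0=np.array([.819,.282,.5]); O=np.array([.765,.044,.24])
    def res(p):
        u=np.array([np.cos(np.pi/6)*np.cos(p[2]),np.cos(np.pi/6)*np.sin(p[2]),.5]); w=D-np.array([.775,p[0],p[1]]); return np.linalg.norm(w-np.outer(w@u,u),axis=1)-.019
    r=least_squares(res,[.048,.246,.33],loss='soft_l1',f_scale=.0015); p=r.x
    u=np.array([np.cos(np.pi/6)*np.cos(p[2]),np.cos(np.pi/6)*np.sin(p[2]),.5]); o=np.array([.775,p[0],p[1]]); O=o+u*(.24-o[2])/.5
    print(n,len(D),'az',np.degrees(p[2]).round(2),'O',O.round(4),'rms',np.sqrt((res(p)**2).mean()).round(4),'tmin',np.percentile((D-O)@u,[0,1,5]).round(4))
    # box: side/top faces: white
    W=X[(g>330)&(X[:,0]>.78)]
    # symmetric lateral extents relative to az
    for a in np.radians([15,17,19,21,23]):
        l=W@np.array([-np.sin(a),np.cos(a),0]); print('   ',np.degrees(a).round(0),np.percentile(l,[1,99]).round(4), np.diff(np.percentile(l,[1,99])).round(4))
E
```

```text
6 0.016 n 8518 rms 0.0012 c [ 0.5332 -0.3447  0.1686] az -0.52 pitch -0.06 offs y,up [ 0.0007 -0.0011]
t range [-0.0414 -0.0412  0.0288  0.0331]
6 0.012 n 7132 rms 0.0005 c [ 0.5332 -0.3446  0.1685] az -0.43 pitch -0.12 offs y,up [ 0.0008 -0.0012]
t range [-0.0414 -0.0412  0.0286  0.0319]
6 0.009 n 5522 rms 0.0005 c [ 0.5332 -0.3445  0.1686] az -0.48 pitch -0.15 offs y,up [ 0.0009 -0.0011]
t range [-0.0414 -0.0412  0.0282  0.0313]
7 0.016 n 8396 rms 0.0011 c [0.4758 0.1253 0.1751] az 82.07 pitch -0.17 offs y,up [-0.0014 -0.0009]
t range [-0.0421 -0.0419  0.0281  0.0324]
7 0.012 n 7120 rms 0.0005 c [0.4759 0.1253 0.1751] az 81.99 pitch -0.23 offs y,up [-0.0016 -0.001 ]
t range [-0.0421 -0.0419  0.0281  0.0323]
7 0.009 n 5530 rms 0.0005 c [0.476  0.1253 0.1751] az 81.95 pitch -0.23 offs y,up [-0.0016 -0.001 ]
t range [-0.0421 -0.0419  0.0275  0.0297]
12 0.016 n 8819 rms 0.0009 c [0.4757 0.1195 0.2302] az 81.93 pitch 28.69 offs y,up [-0.001   0.0008]
t range [-0.0437 -0.0428  0.0259  0.0268]
12 0.012 n 7561 rms 0.0006 c [0.4757 0.1195 0.2302] az 81.89 pitch 28.65 offs y,up [-0.001   0.0
[... 440 characters left out ...]
 [-0.0441 -0.0431  0.0261  0.027 ]
14 0.009 n 5784 rms 0.0006 c [0.4759 0.1194 0.171 ] az 81.7 pitch 31.99 offs y,up [-0.0011  0.0011]
t range [-0.0441 -0.0431  0.0261  0.027 ]
scene 1101 az 17.89 O [0.7661 0.0444 0.24  ] rms 0.0011 tmin [-0.0007  0.0006  0.0025]
    15.0 [-0.175 -0.131] [0.044]
    17.0 [-0.2026 -0.1589] [0.0437]
    19.0 [-0.2304 -0.1865] [0.0439]
    21.0 [-0.2583 -0.2136] [0.0447]
    23.0 [-0.286  -0.2406] [0.0454]
top 94 az 18.93 O [0.7633 0.0448 0.24  ] rms 0.0016 tmin [0.0046 0.0047 0.0076]
    15.0 [-0.1728 -0.1233] [0.0495]
    17.0 [-0.2008 -0.1524] [0.0484]
    19.0 [-0.2285 -0.1816] [0.0469]
    21.0 [-0.256  -0.2107] [0.0453]
    23.0 [-0.2832 -0.238 ] [0.0452]
```

Call:
servo_tool([
  {"offset":[0,0,2],"yaw":0},
  {"offset":[0,0,5],"yaw":0},
  {"offset":[1,0,8],"yaw":0},
  {"offset":[3,0,10],"yaw":0},
  {"offset":[5,0,10.5],"yaw":0},
  {"offset":[7,0,10.5],"yaw":0},
  {"offset":[7.5,0,10.5],"yaw":0},
  {"offset":[7.8,0,10.5],"yaw":0},
], force=24)

```text
clock: 20.35
tcp_pos: [0.4898, 0.2236, 0.0716]
orientation: [0.535, -0.461, 0.536, 0.462]
wrist_force: [-6.7, 1.9, 10.3]
finger_gap: 0.0283
```

```bash
python3 - <<'E'
import re
s=open('obj.py').read().replace("abs(L[...,1])<.017","abs(L[...,1]+.0008)<.012").replace("lo=-.03,hi=.026","lo=-.033,hi=.012")
open('obj.py','w').write(s)
E
python3 look.py 15 wrist;python3 obj.py 15 30 wrist
```

```text
{'clock': 20.35, 'tcp_pos': [0.4898, 0.2236, 0.0716], 'wrist_force': [-6.7499, 1.8997, 10.2924], 'finger_gap': 0.0283}
[[-0.0026, -0.989, 0.1482], [0.0006, 0.1482, 0.989], [-1.0, 0.0026, 0.0002]]
['wrist']
wrist 13296 282 348 168 395
n 7490 rms 0.0006 c [0.4908 0.2235 0.0916] az 81.48 pitch 31.28 offs y,up [-0.001   0.0011]
t range [-0.0741 -0.0684  0.0259  0.0268]
```

Call:
servo_tool([
  {"offset":[0.05,0,0],"yaw":0},
  {"offset":[0.1,0,0],"yaw":0},
  {"offset":[0.15,0,0],"yaw":0},
  {"offset":[0.2,0,0],"yaw":0},
  {"offset":[0.2,0,0],"yaw":0},
  {"offset":[0.2,0,0],"yaw":0},
  {"offset":[0.2,0,0],"yaw":0},
  {"offset":[0.2,0,0],"yaw":0},
], force=20)

```text
clock: 21.2
tcp_pos: [0.4916, 0.2237, 0.0713]
orientation: [0.537, -0.462, 0.535, 0.461]
wrist_force: [-4.9, -0.5, 9.3]
finger_gap: 0.0287
```

```bash
python3 look.py 16 wrist;python3 obj.py 16 30 wrist
```

```text
{'clock': 21.2, 'tcp_pos': [0.4916, 0.2237, 0.0713], 'wrist_force': [-4.8748, -0.4801, 9.276], 'finger_gap': 0.0287}
[[0.0019, -0.9889, 0.1484], [0.0009, 0.1484, 0.9889], [-1.0, -0.0018, 0.0012]]
['wrist']
wrist 13358 282 348 168 395
n 7500 rms 0.0006 c [0.4925 0.2236 0.0914] az 81.66 pitch 31.1 offs y,up [-0.001   0.0011]
t range [-0.0727 -0.0692  0.0258  0.0267]
```

Call:
servo_tool([
  {"offset":[0.05,0,0],"yaw":0},
  {"offset":[0.1,0,0],"yaw":0},
  {"offset":[0.15,0,0],"yaw":0},
  {"offset":[0.2,0,0],"yaw":0},
  {"offset":[0.2,0,0],"yaw":0},
  {"offset":[0.2,0,0],"yaw":0},
  {"offset":[0.2,0,0],"yaw":0},
  {"offset":[0.2,0,0],"yaw":0},
])

```text
clock: 22.05
tcp_pos: [0.4917, 0.2241, 0.0706]
orientation: [0.537, -0.462, 0.535, 0.461]
wrist_force: [-8.2, 2.2, 19.0]
finger_gap: 0.0281
```

```bash
python3 look.py 17 wrist;python3 obj.py 17 30 wrist
```

```text
{'clock': 22.05, 'tcp_pos': [0.4917, 0.2241, 0.0706], 'wrist_force': [-8.2276, 2.2461, 18.9692], 'finger_gap': 0.0281}
[[0.0028, -0.9889, 0.1483], [0.0016, 0.1483, 0.9889], [-1.0, -0.0026, 0.002]]
['wrist']
wrist 13425 282 348 167 395
n 7522 rms 0.0006 c [0.4926 0.2239 0.0907] az 81.57 pitch 30.38 offs y,up [-0.001   0.0012]
t range [-0.0736 -0.0697  0.0257  0.0267]
```

Call:
servo_tool([
  {"offset":[0.05,0,0],"yaw":0},
  {"offset":[0.1,0,0],"yaw":0},
  {"offset":[0.15,0,0],"yaw":0},
  {"offset":[0.15,0,0],"yaw":0},
  {"offset":[0.15,0,0],"yaw":0},
  {"offset":[0,0,0],"yaw":0},
  {"offset":[-0.5,0,0],"yaw":0},
  {"offset":[-3,0,0],"yaw":0},
])

```text
clock: 22.9
tcp_pos: [0.49, 0.2229, 0.0959]
orientation: [0.535, -0.461, 0.537, 0.462]
wrist_force: [0.1, -0.4, -2.2]
finger_gap: 0.028
```

Call:
servo_tool([
  {"offset":[-4,0,0],"yaw":0},
  {"offset":[-8,0,0],"yaw":0},
  {"offset":[-11,0,0],"yaw":0},
  {"offset":[-12,0,0],"yaw":0},
  {"offset":[-12,0,0],"yaw":0},
  {"offset":[-12,0,0],"yaw":0},
  {"offset":[-12,0,0],"yaw":0},
  {"offset":[-12,0,0],"yaw":0},
], force=60)

```text
clock: 23.7
tcp_pos: [0.4901, 0.2233, 0.2154]
orientation: [0.535, -0.461, 0.537, 0.462]
wrist_force: [-0.1, 0.4, -1.9]
finger_gap: 0.0282
```

```bash
python3 look.py 18 wrist;python3 obj.py 18 30 wrist; python3 go.py .6 -.02 .20 18.5
```

```text
{'clock': 23.7, 'tcp_pos': [0.4901, 0.2233, 0.2154], 'wrist_force': [-0.1118, 0.387, -1.9265], 'finger_gap': 0.0282}
[[-0.0031, -0.9889, 0.1483], [-0.0008, 0.1483, 0.9889], [-1.0, 0.003, -0.0013]]
['wrist']
wrist 11212 282 348 207 395
n 7540 rms 0.0006 c [0.4912 0.2231 0.2355] az 81.11 pitch 31.01 offs y,up [-0.001   0.0011]
t range [-0.0438 -0.043   0.0259  0.0268]
tcp [0.4903 0.2233 0.2157] az 81.47 F [-0.2 -0.1 -2.2] j [ 0.28  0.25 -0.08  1.25  0.   -1.14] t 23.75
offset cm [  1.56 -14.46 -22.43] yaw 62.97
```

Call:
servo_tool([
  {"offset":[0.5,-1,-1.5],"yaw":4},
  {"offset":[1,-3,-4.5],"yaw":11},
  {"offset":[1.5,-5,-7.5],"yaw":19},
  {"offset":[2,-7,-10.5],"yaw":27},
  {"offset":[2.5,-9,-13.5],"yaw":35},
  {"offset":[3,-11,-16.5],"yaw":43},
  {"offset":[3.5,-12.5,-18.7],"yaw":51},
  {"offset":[4,-13.5,-20.2],"yaw":58},
])

```text
clock: 24.55
tcp_pos: [0.5951, 0.0017, 0.1761]
orientation: [0.693, -0.141, 0.693, 0.141]
wrist_force: [0.8, 0.2, -2.5]
finger_gap: 0.0287
```

```bash
python3 go.py .60 -.01 .164 18.5
```

```text
tcp [0.5951 0.0017 0.1761] az 23.06 F [ 0.8  0.2 -2.5] j [-0.13  0.37 -0.    1.19 -0.   -0.53] t 24.55
offset cm [ 1.21 -1.27 -0.01] yaw 4.56
```

Call:
servo_tool([
  {"offset":[0.4,-0.4,0],"yaw":2},
  {"offset":[0.8,-0.8,0],"yaw":4},
  {"offset":[1.2,-1.2,0],"yaw":4.6},
  {"offset":[1.2,-1.2,0],"yaw":4.6},
  {"offset":[1.2,-1.2,0],"yaw":4.6},
  {"offset":[1.2,-1.2,0],"yaw":4.6},
  {"offset":[1.2,-1.2,0],"yaw":4.6},
  {"offset":[1.2,-1.2,0],"yaw":4.6},
])

```text
clock: 25.35
tcp_pos: [0.5995, -0.007, 0.1656]
orientation: [0.698, -0.116, 0.697, 0.116]
wrist_force: [0.0, -0.4, -2.0]
finger_gap: 0.0286
```

```bash
python3 look.py 19 wrist scene top;python3 obj.py 19 30 wrist scene; python3 - <<'E'
import cv2
a=cv2.imread('pics/scene19.png'); cv2.imwrite('pics/scene19c.png',cv2.resize(a[200:340,280:480],None,fx=4,fy=4,interpolation=cv2.INTER_CUBIC))
a=cv2.imread('pics/top19.png'); cv2.imwrite('pics/top19c.png',cv2.resize(a[80:230,260:400],None,fx=4,fy=4,interpolation=cv2.INTER_CUBIC))
E
```

```text
{'clock': 25.35, 'tcp_pos': [0.5995, -0.007, 0.1656], 'wrist_force': [0.0428, -0.4202, -2.0369], 'finger_gap': 0.0286}
[[0.0006, -0.324, 0.946], [0.0001, 0.946, 0.324], [-1.0, -0.0001, 0.0006]]
['wrist']
wrist 11008 268 344 207 395
n 7453 rms 0.0006 c [ 0.5993 -0.0065  0.1856] az 18.69 pitch 31.14 offs y,up [0.0005 0.0009]
t range [-0.0435 -0.0427  0.0262  0.0271]
['scene']
scene 188 301 335 251 265
n 8 rms 0.0007 c [ 0.5988 -0.0051  0.1856] az 21.3 pitch 26.0 offs y,up [0.0019 0.0009]
t range [-0.0371 -0.0317  0.0505  0.0507]
['wrist', 'scene']
wrist 11008 268 344 207 395
scene 188 301 335 251 265
n 7462 rms 0.0006 c [ 0.5993 -0.0065  0.1856] az 18.67 pitch 31.14 offs y,up [0.0005 0.0009]
t range [-0.0435 -0.0427  0.0394  0.0513]
```

View pics/scene19c.png

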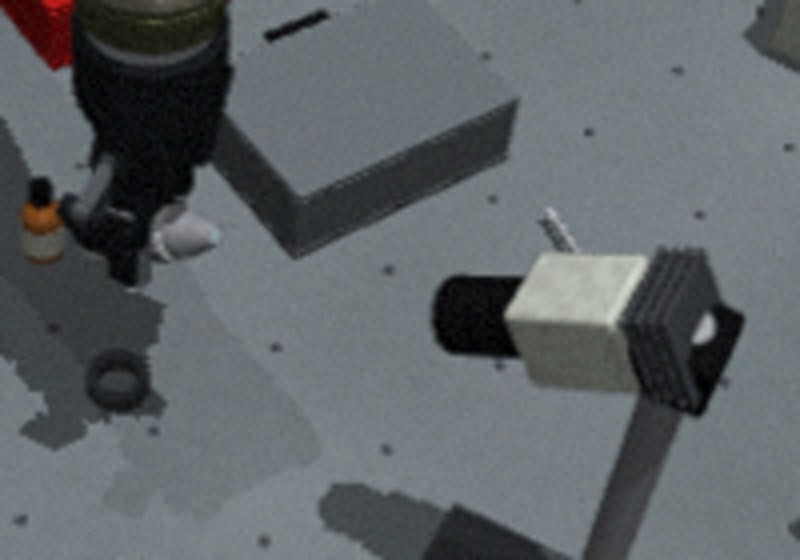

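View pics/top19c.png

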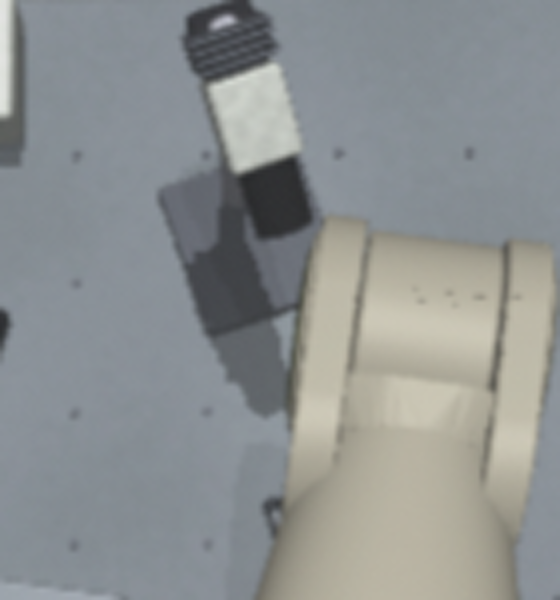

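View pics/wrist19.png

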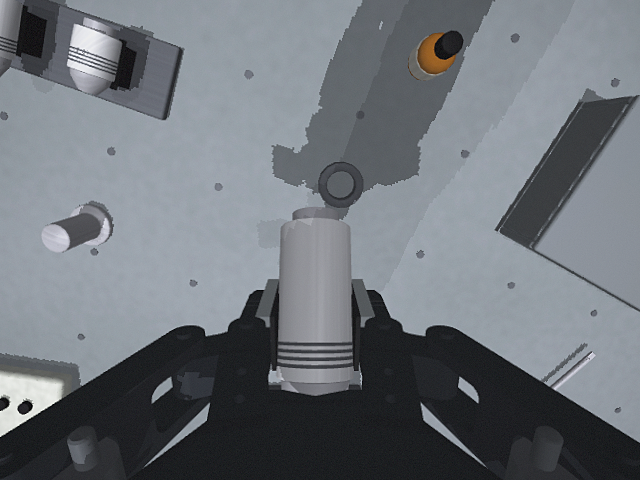

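```bash
python3 - <<'E'
from meas import *
im,d,m,s=pickle.load(open('top19.pkl','rb')); P=cloud(m,d)
M=np.zeros(d.shape,bool); M[130:230,325:400]=1
X=P[M]; X=X[X[:,2]>.15]
for lo,hi in ((.15,.25),(.25,.3),(.3,.35),(.35,.4),(.4,.5),(.5,.6)):
    Y=X[(X[:,2]>lo)&(X[:,2]<hi)&(X[:,0]<.74)]
    if len(Y): print(lo,hi,len(Y),'x max',Y[:,0].max().round(3),'y',Y[:,1].min().round(3),Y[:,1].max().round(3))
im,d,m,s=pickle.load(open('scene19.pkl','rb')); P=cloud(m,d)
X=P[(P[...,2]>.15)&(P[...,0]<.75)&(P[...,0]>.5)&(abs(P[...,1])<.15)]
for lo in np.arange(.15,.5,.05):
    Y=X[(X[:,2]>lo)&(X[:,2]<lo+.05)]
    if len(Y): print('s',lo.round(2),len(Y),'x max',Y[:,0].max().round(3), 'along az',(Y@np.array([np.cos(.326),np.sin(.326),0])-s['tcp_pos']@np.array([np.cos(.326),np.sin(.326),0])).max().round(3))
im,d,m=pickle.load(open('top0.pkl','rb'))
k=lambda x,y:(x/2.7+210,y/2.7+70)
q=onplane(m,[k(243,158),k(275,252),k(367,220)],.01); print(q.round(4),np.degrees(np.arctan2((q[0]-q[1])[1],(q[0]-q[1])[0])),np.degrees(np.arctan2((q[2]-q[1])[1],(q[2]-q[1])[0]))+90)
E
```

```text
0.25 0.3 32 x max 0.59 y 0.049 0.058
0.5 0.6 6 x max 0.628 y 0.017 0.021
s 0.15 130 x max 0.634 along az 0.034
s 0.2 514 x max 0.641 along az 0.044
s 0.25 477 x max 0.638 along az 0.038
s 0.3 798 x max 0.639 along az 0.04
s 0.35 825 x max 0.639 along az 0.04
s 0.4 847 x max 0.65 along az 0.056
s 0.45 1731 x max 0.652 along az 0.058
[[ 0.8627  0.1342  0.01  ]
 [ 0.7551  0.0984  0.01  ]
 [ 0.7905 -0.0041  0.01  ]] 18.391225281596096 19.056896674741452
```

Call:
servo_tool([
  {"offset":[0,0,1],"yaw":0},
  {"offset":[0,-0.2,2.5],"yaw":0},
  {"offset":[0,-0.3,4],"yaw":0},
  {"offset":[0,-0.4,5.5],"yaw":0},
  {"offset":[0.1,-0.5,6.8],"yaw":0},
  {"offset":[0.1,-0.5,7.5],"yaw":0},
  {"offset":[0.1,-0.5,7.8],"yaw":0},
  {"offset":[0.1,-0.5,7.8],"yaw":0},
])

```text
clock: 26.3
tcp_pos: [0.675, 0.0134, 0.164]
orientation: [0.697, -0.116, 0.698, 0.116]
wrist_force: [-0.4, 0.3, -3.0]
finger_gap: 0.0284
```

Call:
servo_tool([
  {"offset":[0,0,0],"yaw":0},
  {"offset":[0,0,0],"yaw":0},
  {"offset":[0,0,0],"yaw":0},
  {"offset":[0,0,0],"yaw":0},
  {"offset":[0,0,0],"yaw":0},
  {"offset":[0,0,0],"yaw":0},
  {"offset":[0,0,0],"yaw":0},
  {"offset":[0,0,0],"yaw":0},
])

```text
clock: 27.1
tcp_pos: [0.6748, 0.0133, 0.1643]
orientation: [0.698, -0.116, 0.698, 0.116]
wrist_force: [-0.1, 0.0, -3.6]
finger_gap: 0.0282
```

```bash
python3 look.py 20 wrist scene top;python3 obj.py 20 30 wrist; python3 - <<'E'
import cv2
a=cv2.imread('pics/scene20.png'); cv2.imwrite('pics/scene20c.png',cv2.resize(a[220:330,320:480],None,fx=5,fy=5,interpolation=cv2.INTER_CUBIC))
E
python3 go.py .6759 .0135 .1638 18.7
```

```text
{'clock': 27.1, 'tcp_pos': [0.6748, 0.0133, 0.1643], 'wrist_force': [-0.0927, 0.0127, -3.5619], 'finger_gap': 0.0282}
[[-0.0, -0.3235, 0.9462], [0.0001, 0.9462, 0.3235], [-1.0, 0.0001, 0.0]]
['wrist']
wrist 10969 268 344 207 395
n 7447 rms 0.0006 c [0.6747 0.0137 0.1842] az 18.57 pitch 31.17 offs y,up [0.0005 0.0009]
t range [-0.0435 -0.0427  0.0263  0.0272]
tcp [0.6748 0.0133 0.1643] az 18.88 F [-0.4 -0.4 -2.9] j [-0.1   0.53  0.22  1.25  0.   -0.43] t 27.25
offset cm [ 0.05 -0.01  0.11] yaw 0.18
```

View pics/scene20c.png

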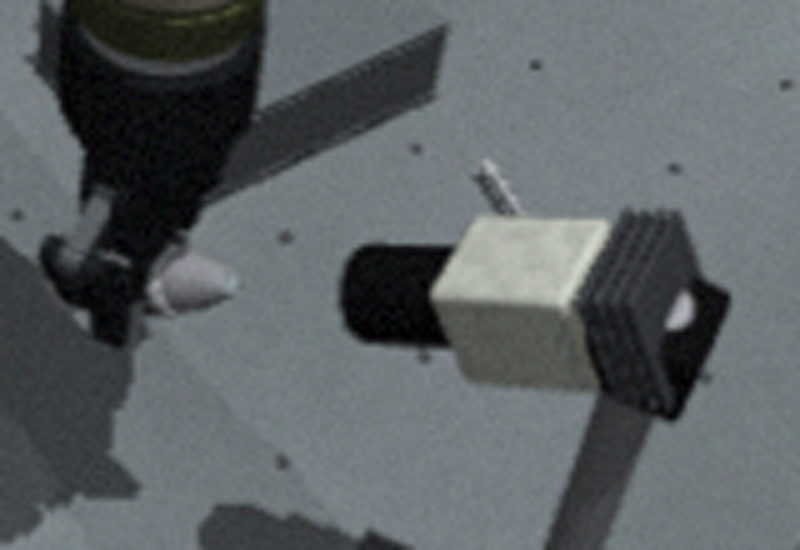

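```bash
python3 - <<'E'
from meas import *
im,d,m,s=pickle.load(open('scene20.pkl','rb')); P=cloud(m,d)
O=np.array([.766,.0446,.24]); az=np.radians(18.7); u=np.array([np.cos(np.pi/6)*np.cos(az),np.cos(np.pi/6)*np.sin(az),.5])
c=np.array([.6747,.0137,.1842]); b=np.radians(31.2); a=np.array([np.cos(b)*np.cos(az),np.cos(b)*np.sin(az),np.sin(b)])
f=lambda X:((proj(m,X)-[320,220])*5).round(0).tolist()
print('lens axis t=0,20,40',f([O,O+.02*u,O+.04*u])); print('O edges up/dn perp')
print('front pred',f([c+.0507*a]),'target front',f([O-.06*u]),'nose start',f([c+.0247*a]))
# front disk cloud
X=P[(np.linalg.norm(P-(c+.045*a),axis=2)<.03)]; X=X[X[:,2]>.15]
t=(X-c)@a; r=X-c-np.outer(t,a); k=np.linalg.norm(r,axis=1)<.02
print(k.sum(),'t max',np.sort(t[k])[-8:].round(4))
# fit cone: residual lateral shift: radius expected
e2=np.array([-np.sin(az),np.cos(az),0]); e3=np.cross(a,e2)
tt=t[k]; rr=np.c_[r[k]@e2,r[k]@e3]; q=(tt>.026)&(tt<.049)
tt=tt[q];rr=rr[q]; R0=.015-(tt-.0247)*9/26
g=least_squares(lambda p:np.hypot(rr[:,0]-p[0],rr[:,1]-p[1])-R0,[0,0],loss='soft_l1',f_scale=.001); print('nose shift side, up',g.x.round(4),len(tt),np.abs(g.fun).mean().round(4))
# lens cyl fit w fixed az in this frame
D=P[(P[...,0]<.795)&(P[...,0]>.74)&(P[...,2]>.2)&(abs(P[...,1]-.05)<.05)&(im.astype(int).sum(2)<150)]
def res(p):
    w=D-(O+p[0]*e2+p[1]*np.cross(u,e2)); return np.linalg.norm(w-np.outer(w@u,u),axis=1)-.019
g=least_squares(res,[0,0],loss='soft_l1',f_scale=.0015); print('lens shift side, up',g.x.round(4),len(D),np.sqrt((res(g.x)**2).mean()).round(4), 'tmin',np.percentile((D-O)@u,[0,1,3]).round(4))
E
```

```text
lens axis t=0,20,40 [[365.0, 291.0], [411.0, 294.0], [457.0, 296.0]]
O edges up/dn perp
front pred [[234.0, 282.0]] target front [[237.0, 283.0]] nose start [[182.0, 279.0]]
187 t max [0.0497 0.0497 0.0499 0.0499 0.05   0.05   0.0509 0.051 ]
nose shift side, up [0.0008 0.0001] 129 0.0011
lens shift side, up [-0.0003 -0.    ] 319 0.0011 tmin [-0.0005  0.0003  0.0016]
```

Call:
servo_tool([
  {"offset":[0,0,0.1],"yaw":0},
  {"offset":[0,0,0.15],"yaw":0},
  {"offset":[0,0,0.15],"yaw":0},
  {"offset":[0,0,0.15],"yaw":0},
  {"offset":[0,0,0.15],"yaw":0},
  {"offset":[0,0,0.15],"yaw":0},
  {"offset":[0,0,0.15],"yaw":0},
  {"offset":[0,0,0.15],"yaw":0},
])

```text
clock: 28.05
tcp_pos: [0.6762, 0.0138, 0.1643]
orientation: [0.698, -0.116, 0.698, 0.116]
wrist_force: [-0.3, -0.4, -2.3]
finger_gap: 0.0286
```

Call:
servo_tool([
  {"offset":[0,0,0],"yaw":0},
  {"offset":[0,0,0],"yaw":0},
  {"offset":[0,0,0],"yaw":0},
  {"offset":[0,0,0],"yaw":0},
  {"offset":[0,0,0],"yaw":0},
  {"offset":[0,0,0],"yaw":0},
  {"offset":[0,0,0],"yaw":0},
  {"offset":[0,0,0],"yaw":0},
])

```text
clock: 28.85
tcp_pos: [0.6762, 0.0138, 0.1643]
orientation: [0.698, -0.116, 0.698, 0.116]
wrist_force: [-0.3, 0.2, -2.9]
finger_gap: 0.0286
```

```bash
python3 look.py 21 wrist scene;python3 obj.py 21 30 wrist; python3 - <<'E'
from meas import *
O=np.array([.766,.0446,.24]); az=np.radians(18.7); u=np.array([np.cos(np.pi/6)*np.cos(az),np.cos(np.pi/6)*np.sin(az),.5])
import obj,io,contextlib
X,g,Mx=obj.objfit(['wrist'],'21',verbose=False); c,a,p=obj.fitaxis(X,g,Mx,.52)
F=c+.0507*a; w=F-O; t=w@u; print('gap',-t,'off-axis',np.linalg.norm(w-t*u),'vec',(w-t*u).round(4),'angle',np.degrees(np.arccos(a@u)).round(2))
im,d,m,s=pickle.load(open('scene21.pkl','rb')); P=cloud(m,d); e=np.radians(-8.3); ex=np.array([np.cos(e),np.sin(e),0]); ey=np.array([-np.sin(e),np.cos(e),0])
A=P@ex;B=P@ey
X=P[(A>.40)&(A<.52)&(B>.25)&(B<.40)&(P[...,2]>.03)&(P[...,2]<.09)]; G=np.c_[X@ex-.46,X@ey-.325,np.ones(len(X))]
for _ in range(3):
    q=np.linalg.lstsq(G,X[:,2],rcond=None)[0]; k=abs(X[:,2]-G@q)<.004; X=X[k];G=G[k]
print('lid',q.round(4)); print('qvel',np.abs(s['qvel']).max())
E
```

```text
{'clock': 28.85, 'tcp_pos': [0.6762, 0.0138, 0.1643], 'wrist_force': [-0.2813, 0.1926, -2.8682], 'finger_gap': 0.0286}
[[0.0, -0.3236, 0.9462], [0.0001, 0.9462, 0.3236], [-1.0, 0.0001, 0.0]]
['wrist']
wrist 10974 268 344 207 395
n 7451 rms 0.0006 c [0.6761 0.0142 0.1842] az 18.48 pitch 31.16 offs y,up [0.0004 0.001 ]
t range [-0.0435 -0.0427  0.0263  0.0271]
n 7451 rms 0.0006 c [0.6761 0.0142 0.1842] az 18.48 pitch 31.16 offs y,up [0.0004 0.001 ]
t range [-0.0435 -0.0427  0.0263  0.0271]
gap 0.059388027525562416 off-axis 0.000235505727724712 vec [-0.0001 -0.0002  0.0002] angle 1.18
lid [-0.0012 -0.0064  0.0614]
qvel 0.0012163283587958772
```

View pics/scene21.png

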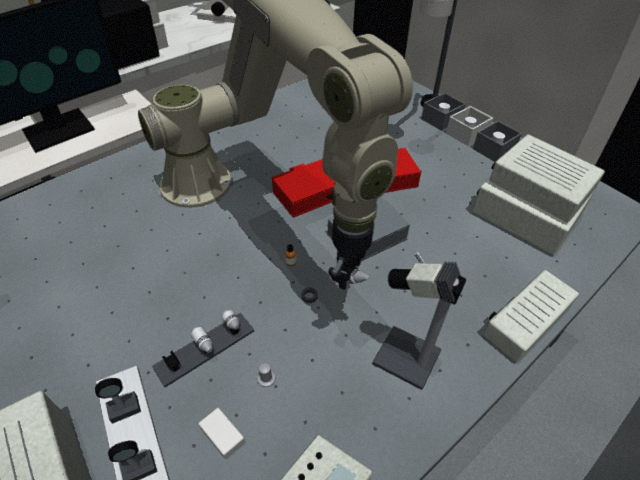

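```bash
python3 -c "
from workcell import env
print(env.hand_in())"
```

```text
the job is handed in; nothing more can be done
None
```

I shut the lid, then picked the long objective out of the rest. The moves can't tilt the tool, so I pivoted the objective nose-up in a light grip by pressing its nose on the shut lid's edge. I pressed its back end on the lid to take off a little overshoot, then held it in front of the camera and handed in at about 29 s with the arm still.

**Last checks:**

| Check | Measured | Target |
|---|---|---|
| Gap between lens faces | 59.4 mm | 60 mm |
| Off the line of sight | about 0.2 mm by the wrist view; a fit to the nose in the scene view was about 0.8 mm to the side | 0 |
| Pointing error | about 1.2°, nearly all in the tilt (31.2° instead of 30°) | 0 |
| Lid | flat at about 61 mm; partly hidden by the arm in the last view, so that fit was rougher | flat on the rim |

- **Accuracy:** these come from my own camera fits, with calibration good to about 2 mm. The top and scene views put the camera's lens about 3 mm apart, so the true gap and centring could be off by a couple of millimetres.
- **Tilt:** I left the last degree of tilt uncorrected rather than press the objective again.
- **Contacts:** the highest wrist force I read was about 19 N, while pressing the objective's back end on the lid. The objective never touched the camera. By eye, the other objectives and loose things were still in place in the last scene picture; I did not re-measure them.

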